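# Switch on the dust extractor behind the spark guard with the reach rod

## Robot

A 6-joint arm with a two-finger parallel gripper is mounted at the origin on the work surface. World frame = base frame: x ahead of the robot, y to its left, z up, the work surface at z = 0. Lengths are in m, angles in rad, forces in N, time in s.
With the tool pointing down it reaches from about 0.4 to 0.925 m from the base axis. Payload 12.5 kg.
Tool frame: the origin (TCP) lies on the front face of the gripper's body, between the roots of the fingers; the fingertips stand 78 mm ahead of it and the grasp point (between the pads) lies 59 mm ahead of it (manip.tip_reach is the distance from the TCP to the fingertips, in m); z points along the fingers, y is the direction in which the jaws open and shut (so a half turn about z gives the same grasp; the last joint's range is limited). The gripper opens to 95 mm and grips with 3 to 60 N. Pads are 20 mm wide; open, the fingers measure 119 mm over their backs; the gripper's body (75 mm by 180 mm) begins 59 mm behind the grasp point.
Start: joints at [1.236, 0.491, 1.559, -0, 1.092, -0.106], TCP at [0.142, 0.609, 0.292] pointing down, gripper open.
Joint ranges: [-3.1, 3.1], [-0.84, 2.19], [0.05, 2.79], [-1.13, 4.28], [0.06, 2.93], [-2.69, 2.69]. Speed limits (rad/s): [2.22, 2.22, 2.79, 3.14, 3.14, 3.14].

## Interface

Orientations are given as a unit quaternion [x, y, z, w].
In Python, from station import manip gives the robot as it stands.
- The arm moves only by the shell command python3 -m crank 'ROWS' [OPENING]. ROWS is text: rows parted by semicolons, each of 6 numbers parted by spaces: the shift along the tool's x, y, z in m, then the turn, a rotation vector about the tool's x, y, z in degrees. A call has 1 to 8 rows; each row shifts and turns the commanded pose from where the row before left it, along the tool's axes as they then stand; what a row does not reach is not made up. A row lasts 1/12 s, in which the tool goes at most 41.7 mm and 7.16 degrees, less where a joint would pass 70% of its speed; a pose out of reach is approached as far as the arm can. A call with a gripper value outside its range is refused whole. OPENING is the finger opening in m, from 0 to 0.0951, set as the call begins (- or left out, the last holds). The fingers move at their own pace and stop on an object; the grip force is fixed at half the most. Time passes only in rows, so rows that do not move let the fingers close. It gives the time, the measured TCP pose, the force and the opening at its end, in the units of the state.
- manip.get_state(): the state, without advancing time (a new reading comes with each control period).
- manip.grab_frame(name): name is "side" or "top"; returns (picture, depth): 480x640x3 uint8, red, green, blue; 480x640 float32, m along the optical axis (not along the pixel's ray), 0 where there is no reading.
- manip.camera_model(name): a dict with "camera_matrix" (3x3 intrinsics, pixels), "pose" (4x4, takes a point from camera to world coordinates). Camera axes: x right, y down, z forward; pixel columns grow to the right and rows downward; lengths in m; the calibration is good to about 2 mm. A picture is of the moment at which its call begins. camera_model takes no time and is no camera call.
- manip.job_done(): hands the job in, once; it reports no verdict.
The state is a dict: "t": time; "joint_positions": joint angles; "dq": joint speeds; "joint_efforts": joint torques, N m; "ee_pos": TCP position; "ee_rot": TCP orientation; "force": force on the tool from outside, world axes, zero at the start; "moment": the same for the moment, N m; "gripper_width": finger opening in m.
Only numpy, scipy, OpenCV 4.12 (cv2) and the standard library are available. Lean on these libraries where they do the work, as an engineer would, in place of code of your own. Each camera call takes 0.05 s, during which the arm holds its last target.

## Task

The dust extractor's power lever, the one with the red handle, stands behind the spark guard and under the wire shelf. Take the bent reach rod off its rest, reach it over the guard and under the shelf, push the red lever with it all the way over to its stop, away from the robot, then lay the rod back on its rest as it lay before, leg hanging down. Touch the levers with nothing but the rod, do not bump or lean hard on the guard or shelf, and leave the grey lever and everything else on the bench as they are.

Things in the scene. Friction and masses are not known exactly. Their poses are not given: they have to be found in the camera images.
- rod: Bent reach rod, steel bar of 12 mm diameter, 0.2 to 0.33 kg, at first level on its rest, leg down. Origin: centre of its orange square sleeve (84 long x 20 x 20 mm), the place to grip. +x runs along the bar to a right-angle bend 130 mm from the origin; there the leg turns to -z, 100 mm long, to a rubber ball tip. Tail ball (20 mm) at x = -90 mm. Centre of mass 10 to 25 mm ahead of the origin.
- rod_tip (a point): Centre of the rod's black rubber ball tip (ball diameter 18 mm), at x = +130, z = -100 mm in the rod's frame.
- rest: Rod's rest, blue, fixed: base 150 (x) x 70 x 8 mm, two 12 mm thick posts at x = +60 and -60 mm, each with a 90 degree V (42 mm wide, its top 148 mm above the bench) that takes the bar. Origin: centre of underside, on the bench. The rod lies along the rest's x, bend at +x, its origin 135 mm above the rest's, sleeve between the posts (12 mm of play either way).
- station: Spark guard with a wire shelf over it, fixed. Origin on the bench, z up, x away from the robot, y along the guard. The two switches stand at x = 0, y = +60 and -60 mm. Four posts of 12 mm diameter carry the shelf at x = -100 and +85, y = +-165 mm. A level rod with its leg straight down is too tall for the gap between guard and shelf; with its bend end pitched up some 30 degrees it passes.
- guard_top (a point): Middle of the guard's yellow top rail, on its upper face, 185 mm above the bench, at x = -100 mm in the station's frame. The guard is a clear upright panel 330 mm wide along y, end pieces included; the rail is 12 mm thick along x.
- shelf_edge (a point): Middle of the wire shelf's edge on the robot's side, at its underside: 286 mm above the bench, at x = -104 mm in the station's frame. The shelf is 11 mm thick, 193 mm deep (to x = +89 mm) and 338 mm wide; wires 30 mm apart.
- red_switch: Grey switch box (90 x 75 mm, 121 mm high) with the red-handled lever. Origin: centre of its underside, on the bench, in the station's row (x = 0 in the station's frame, y = +60 or -60 mm), axes parallel to the station's. The lever turns about an axis along y, 125 mm above the origin.
- red_handle (a point): Centre of the red cross-bar handle (46 mm long along y, 14 mm diameter) at the lever's end, 50 mm from the lever's axis.
- red_lever (a joint): Angle of the red lever, rad: 0 leans 0.5 rad (29 degrees) towards the robot (off), 0.5 upright, 1.0 leans 0.5 rad away from the robot, at its stop (fully on). It starts between 0 and 0.12 and stays where it is left; about 1.5 N at the handle moves it.
- grey_switch: The same switch box with the grey-handled lever, not to be used. Stands at the other of the two places.
- grey_handle (a point): Centre of the grey cross-bar handle, same size as the red one.
- grey_lever (a joint): Angle of the grey lever, as for the red one; starts between 0 and 0.12.
- tape_white: Roll of white tape lying flat, diameter 100, 22 mm high; origin: centre of its underside. Bystander.
- tape_green: Roll of green tape lying flat, diameter 90, 20 mm high; origin: centre of its underside. Bystander.
- spray_can: White and red spray can, diameter 60, 190 mm high; origin: centre of its underside. Bystander.
- jar: Amber jar, diameter 60, 80 mm high; origin: centre of its underside. Bystander.
- wrench: Steel wrench lying flat, about 200 mm long along its x. Bystander.
- club_head: Steel golf iron head standing on its sole, 75 x 25 mm, 90 mm high with its neck; origin: centre of its underside. Bystander.
- ball_tray: Black tray with three golf balls, 160 x 110 mm, 48 mm high; origin: centre of its underside. Bystander.
Not all that is in view belongs to the job. Several things have the shape of the rod; the one meant has the colours described above.

How it is judged:
On the way, in this order (a step that is already met when the one before it is completed fails the run):
1. the rod is lifted off its rest (z of rod in the frame of rest above 0.165 m), for 0.1 s.
2. the rod, touching it, pushes the red lever over (0.85 rad or more) (value of joint red_lever above 0.85 rad and contact force between rod and red_switch above 0.1 N).
At the end, for the whole second after the job is handed in: Red lever at 0.85 rad or more, grey below 0.2; rod still on its rest: origin within 20 mm along and 10 mm across of the rest's centre, 125 to 145 mm above the bench, parallel to the rest within 0.12 rad, leg hanging down at the rest's +x end (tip below 60 mm) (x of rod in the frame of rest between -0.02 and 0.02 m and y of rod in the frame of rest between -0.01 and 0.01 m and z of rod in the frame of rest between 0.125 and 0.145 m and angle between the x axis of rod and the x axis of rest, either way round below 0.12 rad and x of rod_tip in the frame of rest above 0.09 m and z of rod_tip in the frame of rest below 0.06 m and value of joint red_lever above 0.85 rad and value of joint grey_lever below 0.2 rad and linear speed of rod below 0.02 m/s); the robot touches nothing.
It fails at once if the robot itself touches a switch (contact force between any of the fingers, the arm and red_switch above 0.5 N or contact force between any of the fingers, the arm and grey_switch above 0.5 N).
It fails at once if the grey lever is moved (past 0.2 rad) (value of joint grey_lever above 0.2 rad).
It fails at once if the guard or shelf is pressed with more than 20 N (contact force between anything else and station above 20 N).
It fails at once if something else on the bench is moved by more than 30 mm (distance of any of tape_white, tape_green, spray_can, jar, wrench, club_head, ball_tray from where it was at the start of the episode above 0.03 m).
It also fails if it takes over 62 s, if anything falls off the work surface, if the arm or the gripper's body presses on something with over 40 N, if the wrist force passes 120 N, or if a joint passes its speed limit or range.

## Working session

There is one attempt and no reset: what is moved stays moved. The work goes in short steps, Python scripts to look and compute and a shell command to move; the robot and the scene stay as the last step left them, time stands still between calls to the robot, and variables do not carry over. Pictures are saved under pics/ and viewed, and the job is handed in when it is done.

```bash
ls; mkdir -p pics
python3 - <<'E'
from station import manip
import cv2
print(manip.get_state())
for n in("side","top"):
    p,d=manip.grab_frame(n); cv2.imwrite(f"pics/{n}0.png",p[:,:,::-1]); 
    import numpy as np; np.save(f"pics/{n}0.npy",d); c=manip.camera_model(n); print(n,c)
    np.savez(f"pics/{n}0_cam.npz",K=c["camera_matrix"],T=c["pose"])
E
```

```text
pics
{'t': 0.0, 'joint_positions': array([ 1.23640116e+00,  4.91547560e-01,  1.55947942e+00,  1.35273636e-05,
        1.09172525e+00, -1.05624967e-01]), 'dq': array([-0.00166818,  0.00133876,  0.0009018 , -0.0001953 ,  0.00085182,
       -0.00115564]), 'joint_efforts': array([ 1.09577456e-05, -6.12644291e+01, -2.58168054e+01,  6.92742504e-02,
        4.83084284e-02, -6.82182963e-05]), 'ee_pos': array([0.14167008, 0.60855099, 0.29165884]), 'ee_rot': array([ 1.14138911e-01,  9.93464631e-01, -5.64501231e-04, -1.32388060e-04]), 'force': array([-0.52867361, -0.00575399,  0.49977277]), 'moment': array([-0.01425971, -0.00807133, -0.01227496]), 'gripper_width': 0.09545236611422714}
side {'camera_matrix': array([[512.16629647,   0.        , 318.82091724],
       [  0.        , 512.16629647, 232.85862892],
       [  0.        ,   0.        ,   1.        ]]), 'pose': array([[-0.99688465, -0.02589948,  0.07449979,  0.32441758],
       [-0.07510232,  0.60026325, -0.79626859,  1.15811898],
       [-0.02409654, -0.79938304, -0.60033833,  1.09210946],
       [ 0.        ,  0.        ,  0.        ,  1.        ]])}
top {'camera_matrix': array([[588.10572975,   0.        , 317.63316347],
       [  0.        , 588.10572975, 242.19318576],
       [  0.        ,   0.        ,   1.        ]]), 'pose': array([[ 0.02102576, -0.99448515,  0.10274829,  0.29800676],
       [-0.99967676, -0.02238154, -0.01205999, -0.06711732],
       [ 0.01429315, -0.10246151, -0.99463428,  1.77204088],
       [ 0.        ,  0.        ,  0.        ,  1.        ]])}
```

View pics/side0.png

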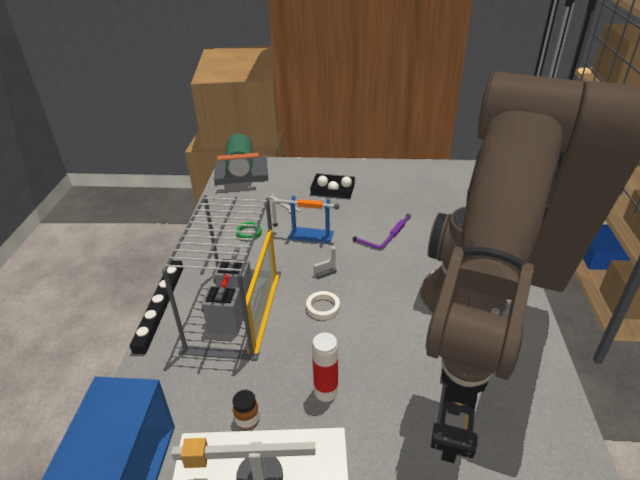

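View pics/top0.png

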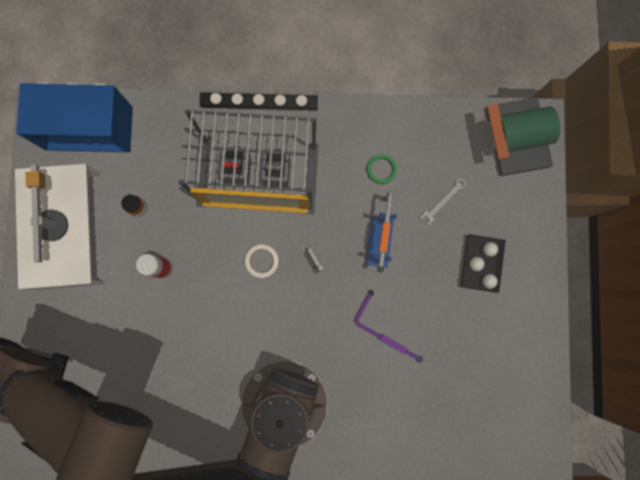

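Run:
```python
import cv2
s=cv2.imread("pics/side0.png");t=cv2.imread("pics/top0.png")
def c(im,x0,y0,x1,y1,f,n): cv2.imwrite("pics/"+n,cv2.resize(im[y0:y1,x0:x1],None,fx=f,fy=f,interpolation=cv2.INTER_CUBIC))
c(t,345,180,425,280,6,"t_rest.png"); c(t,170,90,330,220,5,"t_stn.png")
c(s,160,180,350,360,4,"s_stn.png"); c(s,255,180,355,255,7,"s_rest.png")
```

```text
(no output)
```

View pics/t_rest.png

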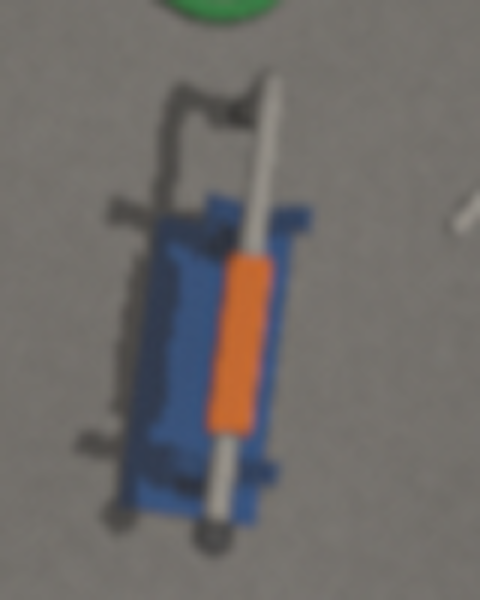

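View pics/t_stn.png

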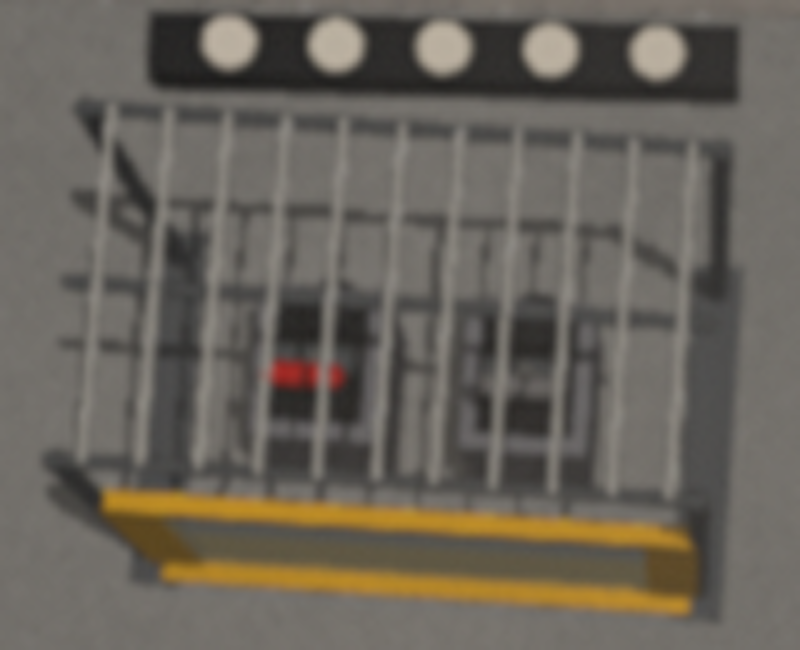

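View pics/s_stn.png

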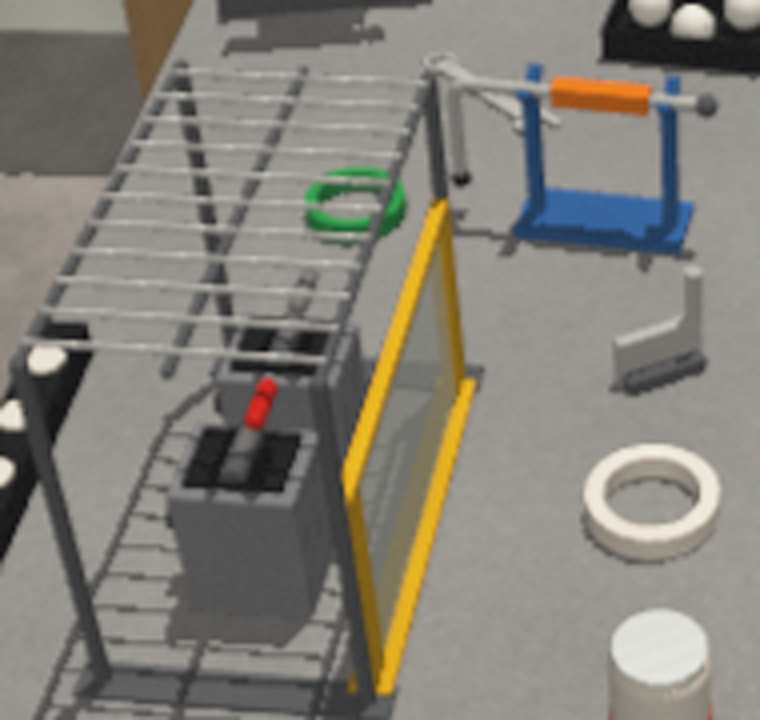

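View pics/s_rest.png

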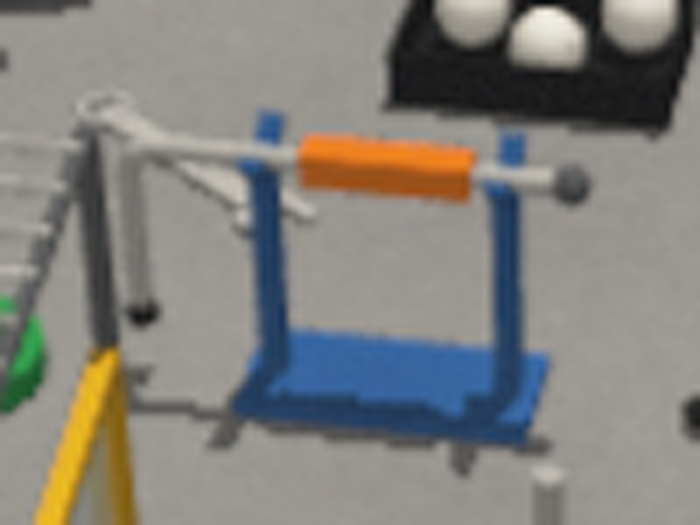

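```bash
cat > h.py <<'E'
import numpy as np
def cam(n):
    c=np.load(f"pics/{n}0_cam.npz"); return c["K"],c["T"]
def pz(n,u,v,z):
    K,T=cam(n); r=T[:3,:3]@np.linalg.solve(K,[u,v,1.]); o=T[:3,3]; return o+r*(z-o[2])/r[2]
def proj(n,P):
    K,T=cam(n); P=np.atleast_2d(P); q=(P-T[:3,3])@T[:3,:3]; q=q@K.T; return q[:,:2]/q[:,2:]
def pd(n,u,v,D):
    K,T=cam(n); d=D[int(round(v)),int(round(u))]; return T[:3,:3]@(np.linalg.solve(K,[u,v,1.])*d)+T[:3,3]
E
python3 - <<'E'
from h import *
np.set_printoptions(precision=4,suppress=True)
t=lambda x,y,z:pz("top",345+x/6,180+y/6,z)
sr=lambda x,y,z:pz("side",255+x/7,180+y/7,z)
print("top sleeve ends",t(250,255,.145),t(230,434,.145),"bend",t(271,78,.135),"tail",t(213,537,.135))
print("side tail",sr(571,184,.135),"bend",sr(133,146,.135),"sleeve",sr(302,160,.135),sr(473,174,.135),'tip',sr(142,312,.035))
T=lambda x,y,z:pz("top",170+x/5,90+y/5,z)
S=lambda x,y,z:pz("side",160+x/4,180+y/4,z)
print("rail top L",T(105,501,.185),"R",T(693,541,.185))
print("side rail near",S(350,480,.185),"far",S(440,208,.185))
print("shelf TL",T(110,105,.29),"TR",T(692,145,.29),"BL",T(82,460,.29),"BR",T(672,493,.29))
for z in(.168,.175): print("red top",T(308,374,z),"side",S(260,403,z))
print("grey side",S(300,290,.17))
Dt=np.load("pics/top0.npy");Ds=np.load("pics/side0.npy")
print(pd("side",225,281,Ds),pd("top",230,165,Dt),pd("top",250,193,Dt), pd("top",385,237,Dt))
E
```

```text
top sleeve ends [ 0.5258 -0.2787  0.145 ] [ 0.4419 -0.2701  0.145 ] bend [ 0.6116 -0.2891  0.135 ] tail [ 0.3945 -0.2639  0.135 ]
side tail [ 0.395  -0.2612  0.135 ] bend [ 0.6096 -0.2859  0.135 ] sleeve [ 0.5258 -0.2768  0.135 ] [ 0.4424 -0.268   0.135 ] tip [ 0.6127 -0.2859  0.035 ]
rail top L [0.5968 0.2622 0.185 ] R [ 0.5823 -0.0591  0.185 ]
side rail near [0.5958 0.2441 0.185 ] far [ 0.5822 -0.043   0.185 ]
shelf TL [0.7847 0.2468 0.29  ] TR [ 0.7711 -0.0544  0.29  ] BL [0.598  0.2531 0.29  ] BR [ 0.5881 -0.0484  0.29  ]
red top [0.6741 0.1566 0.168 ] side [0.6754 0.1572 0.168 ]
red top [0.6725 0.1556 0.175 ] side [0.6727 0.1648 0.175 ]
grey side [0.6724 0.0391 0.17  ]
[0.6727 0.1652 0.1745] [0.6698 0.1588 0.1836] [0.5927 0.1011 0.1862] [ 0.4846 -0.2741  0.1471]
```

Candidates for the rod in the top picture are the orange-sleeved bent rod on the blue rest at (385,237), the purple bent rod lying on the bench at (385,335), and the pale tool with an orange block on the white board at (37,210). The crop confirms the first: orange sleeve, grey bar, leg hanging down to a black tip, blue rest. The red handle is at top (231,165) and side (225,281), on the station's +y side. Both cameras agree within a few mm.

```bash
cat >> h.py <<'E'
from scipy.spatial.transform import Rotation as R
def Rrod(yaw,pitch): return (R.from_euler('z',yaw,degrees=True)*R.from_euler('y',-pitch,degrees=True)).as_matrix()
F=np.diag([-1.,1.,-1.])   # tool axes in rod frame
ROD=np.array([.4839,-.2735,.135]); RYAW=-6.2; GX=.010
SYAW=-2.4; SO=np.array([.6894,.0974,0])
def tcp_for_rod(origin,yaw,pitch,gx=GX):
    A=Rrod(yaw,pitch); return np.asarray(origin)+A@[gx,0,.059], A@F
def tcp_for_tip(tip,yaw,pitch,gx=GX):
    A=Rrod(yaw,pitch); o=np.asarray(tip)-A@[.130,0,-.100]; return tcp_for_rod(o,yaw,pitch,gx)
def S2W(p): return SO+R.from_euler('z',SYAW,degrees=True).as_matrix()@np.asarray(p)
def delta(p,Rt,st):
    C=R.from_quat(st["ee_rot"]).as_matrix()
    d=C.T@(p-st["ee_pos"]); rv=R.from_matrix(C.T@Rt).as_rotvec(degrees=True)
    # turn-first equivalent shift (tool axes after the turn)
    print("shift mm",np.round(d*1e3,1),"turn deg",np.round(rv,2),"| shift after turn",np.round(Rt.T@(p-st["ee_pos"])*1e3,1))
E
python3 - <<'E'
from station import manip
from h import *
st=manip.get_state()
_,Rt=tcp_for_rod(ROD,RYAW,0)
p,_=tcp_for_rod(ROD,RYAW,0); print(p)
delta(np.array([.43,.2,.35]),Rt,st)
st2=dict(st);st2["ee_pos"]=np.array([.43,.2,.35]);st2["ee_rot"]=R.from_matrix(Rt).as_quat();
delta(p+[0,0,.1],Rt,st2)
print('spray',pd("top",150,265,np.load("pics/top0.npy")),'jar',pd("top",132,205,np.load("pics/top0.npy")))
E
```

```text
[ 0.49384151 -0.27457999  0.194     ]
shift mm [-373.5 -332.6  -58. ] turn deg [-0.05 -0.01 -6.91] | shift after turn [-330.8 -375.1  -58.3]
shift mm [-114.7 -464.9   56. ] turn deg [0. 0. 0.] | shift after turn [-114.7 -464.9   56. ]
spray [0.38981561 0.36206719 0.19003595] jar [0.5688834  0.45230046 0.08096365]
```

```bash
python3 -m crank '0 0 -0.03 0 0 -6.9; -0.01 -0.011 -0.02 0 0 0; -0.024 -0.028 0 0 0 0; -0.026 -0.030 0 0 0 0; -0.026 -0.030 0 0 0 0; -0.026 -0.030 0 0 0 0; -0.026 -0.030 0 0 0 0; -0.026 -0.030 0 0 0 0' 0.09
python3 -m crank '-0.026 -0.030 0 0 0 0; -0.026 -0.030 0 0 0 0; -0.026 -0.030 0 0 0 0; -0.026 -0.030 0 0 0 0; -0.026 -0.030 0 0 0 0; -0.022 -0.030 0 0 0 0; -0.015 -0.035 0 0 0 0; -0.010 -0.038 0 0 0 0'
python3 - <<'E'
from station import manip
from h import *
st=manip.get_state();p,Rt=tcp_for_rod(ROD,RYAW,0);print(st["ee_pos"],st["joint_positions"].round(2));delta(p+[0,0,.1],Rt,st)
E
```

```text
t: 0.77
ee_pos: [0.2848, 0.4014, 0.3421]
ee_rot: [0.054, 0.999, -0.0, -0.0]
force: [1.0, 0.1, 1.0]
gripper_width: 0.0902
t: 1.43
ee_pos: [0.4338, 0.1307, 0.3419]
ee_rot: [0.054, 0.999, 0.0, -0.0]
force: [0.9, -0.4, -0.3]
gripper_width: 0.0898
[0.43384493 0.13074183 0.34194592] [ 0.15  0.19  1.89  0.    1.06 -1.32]
shift mm [-103.5 -396.5   47.9] turn deg [ 0.   -0.   -0.01] | shift after turn [-103.4 -396.5   47.9]
```

```bash
python3 -m crank '-0.010 -0.040 0 0 0 0; -0.010 -0.040 0 0 0 0; -0.010 -0.040 0 0 0 0; -0.010 -0.040 0 0 0 0; -0.010 -0.040 0 0 0 0; -0.010 -0.040 0 0 0 0; -0.010 -0.040 0 0 0 0; -0.010 -0.039 0 0 0 0'
python3 -m crank '-0.010 -0.035 0.015 0 0 0; -0.007 -0.025 0.02 0 0 0; 0 -0.010 0.013 0 0 0; 0 0 0 0 0 0; 0 0 0 0 0 0'
python3 - <<'E'
from station import manip
from h import *
import cv2
st=manip.get_state();p,Rt=tcp_for_rod(ROD,RYAW,0);print(st["ee_pos"],st["joint_positions"].round(2));delta(p,Rt,st)
for n in("side","top"):
    q,d=manip.grab_frame(n); cv2.imwrite(f"pics/{n}1.png",q[:,:,::-1])
    if n=="side": a=cv2.resize(q[130:290,220:400,::-1],None,fx=4,fy=4,interpolation=2)
    else: b=cv2.resize(q[170:290,320:450,::-1],None,fx=4,fy=4,interpolation=2)
cv2.imwrite("pics/s1c.png",a);cv2.imwrite("pics/t1c.png",b)
E
```

```text
t: 2.1
ee_pos: [0.4776, -0.1956, 0.3421]
ee_rot: [0.054, 0.999, 0.0, -0.0]
force: [1.1, 0.5, -0.2]
gripper_width: 0.0901
t: 2.52
ee_pos: [0.487, -0.2648, 0.2937]
ee_rot: [0.055, 0.999, 0.001, -0.001]
force: [1.0, 0.3, 0.4]
gripper_width: 0.0902
[ 0.48700105 -0.26476178  0.29365238] [-0.62  0.39  1.73  0.    1.02 -2.08]
shift mm [-8.  -9.1 99.6] turn deg [ 0.07 -0.1  -0.07] | shift after turn [-7.9 -9.  99.7]
```

View pics/s1c.png

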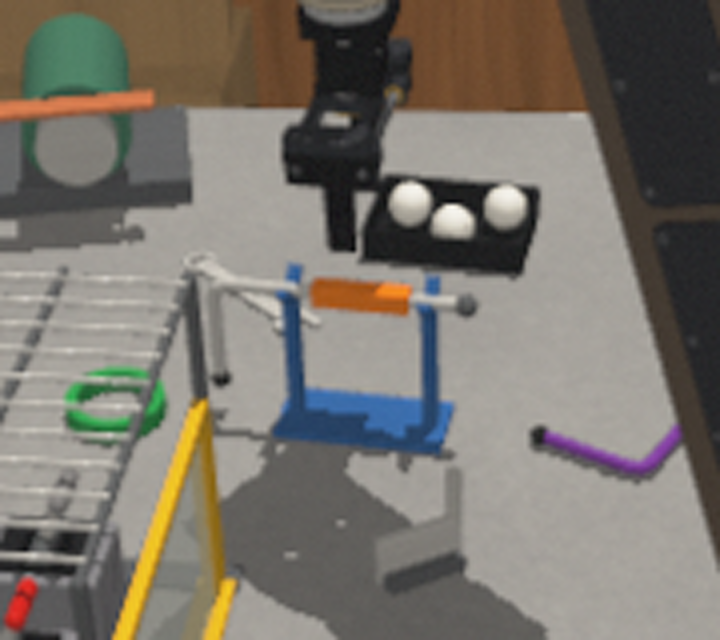

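The gripper is above the orange sleeve (crop 360,290) with the tray and rest clear. I'll correct the offset and descend.

```bash
python3 -m crank '-0.008 -0.009 0.02 0 0 0; 0 0 0.03 0 0 0; 0 0 0.02 0 0 0; 0 0 0.015 0 0 0; 0 0 0.009 0 0 0; 0 0 0.005 0 0 0; 0 0 0 0 0 0; 0 0 0 0 0 0'
python3 - <<'E'
from station import manip
from h import *
import cv2
st=manip.get_state();p,Rt=tcp_for_rod(ROD,RYAW,0);print(st["ee_pos"],st["force"],st["moment"]);delta(p,Rt,st)
q,d=manip.grab_frame("side"); cv2.imwrite("pics/s2c.png",cv2.resize(q[150:270,240:360,::-1],None,fx=5,fy=5,interpolation=2))
E
```

```text
t: 3.28
ee_pos: [0.4947, -0.2744, 0.1962]
ee_rot: [0.054, 0.999, -0.0, 0.001]
force: [0.4, -0.5, 0.7]
gripper_width: 0.09
[ 0.49467869 -0.27438475  0.19620304] [ 0.42921919 -0.49116655  0.721624  ] [-0.05136623 -0.02230269  0.028233  ]
shift mm [ 0.8 -0.3  2.2] turn deg [-0.03  0.07  0.02] | shift after turn [ 0.8 -0.3  2.2]
```

View pics/s2c.png

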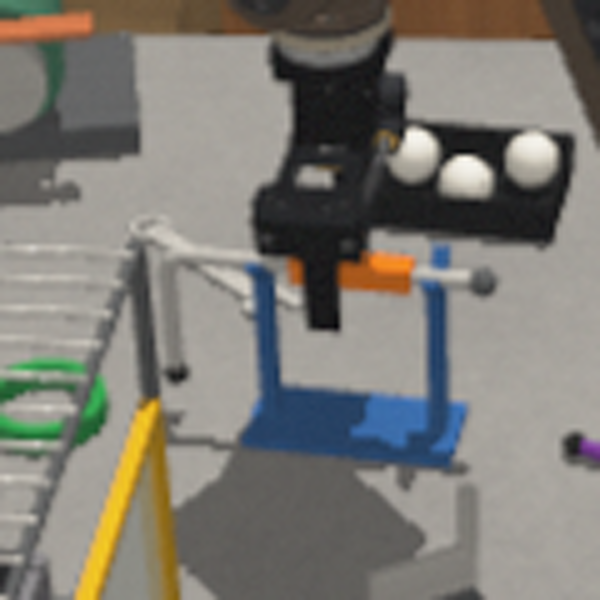

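The fingers straddle the sleeve, clear of the front post. Closing.

```bash
python3 -m crank '0 0 0.002 0 0 0; 0 0 0 0 0 0; 0 0 0 0 0 0; 0 0 0 0 0 0; 0 0 0 0 0 0; 0 0 0 0 0 0; 0 0 0 0 0 0; 0 0 0 0 0 0' 0.005
python3 -m crank '0 0 0 0 0 0; 0 0 0 0 0 0; 0 0 0 0 0 0; 0 0 0 0 0 0'
python3 - <<'E'
from station import manip
st=manip.get_state();print(st)
import numpy as np; np.savez("pics/grasp.npz",p=st["ee_pos"],q=st["ee_rot"])
E
```

```text
t: 4.0
ee_pos: [0.4943, -0.2746, 0.1932]
ee_rot: [0.054, 0.999, 0.0, 0.0]
force: [-0.3, -0.1, 0.3]
gripper_width: 0.0424
t: 4.33
ee_pos: [0.4944, -0.2752, 0.1934]
ee_rot: [0.054, 0.999, -0.001, 0.0]
force: [-1.9, -4.7, 0.7]
gripper_width: 0.0199
{'t': 4.3333, 'joint_positions': array([-6.24468555e-01,  5.27592332e-01,  1.80925701e+00, -7.84132329e-04,
        8.03424052e-01, -2.08620527e+00]), 'dq': array([ 0.0004288 , -0.00168303, -0.00119769,  0.00899472,  0.00090862,
        0.00327721]), 'joint_efforts': array([  2.18480878, -56.60539627, -18.54504526,   0.26051654,
         0.46741507,  -0.27782318]), 'ee_pos': array([ 0.49439376, -0.27520292,  0.19343726]), 'ee_rot': array([ 5.42311687e-02,  9.98528150e-01, -5.93654527e-04,  4.03005260e-04]), 'force': array([-1.90138702, -4.72581425,  0.70865654]), 'moment': array([-0.68068989,  0.05238759, -0.20768892]), 'gripper_width': 0.019878220368245568}
```

The grip holds at 19.9 mm opening, which matches the sleeve. Lifting.

```bash
python3 -m crank '0 0 -0.005 0 0 0; 0 0 -0.012 0 0 0; 0 0 -0.02 0 0 0; 0 0 -0.025 0 0 0; 0 0 -0.03 0 0 0; 0 0 -0.03 0 0 0; 0 0 -0.02 0 0 0; 0 0 -0.01 0 0 0'
python3 -m crank '0 0 0 0 0 0; 0 0 0 0 0 0'
python3 - <<'E'
from station import manip
from h import *
import cv2
st=manip.get_state();print(st["ee_pos"],st["force"],st["moment"],st["joint_positions"],st["gripper_width"])
for n in("side","top"):
  q,d=manip.grab_frame(n); cv2.imwrite(f"pics/{n}3.png",q[:,:,::-1])
  if n=="side": cv2.imwrite("pics/s3c.png",cv2.resize(q[100:270,220:380,::-1],None,fx=4,fy=4,interpolation=2))
q=np.array([[.49155,1.55948],[.527592,1.809257],[*st["joint_positions"][1:3]]])
P=np.array([[.14167,.60855,.29166],[.494394,-.275203,.193437],st["ee_pos"]])
q1=[1.2364,-.624469,st["joint_positions"][0]]
r=[];A=[];b=[]
for i in range(3):
    c,s=np.cos(q1[i]),np.sin(q1[i]); r_=c*P[i,0]+s*P[i,1]; print("lat",-s*P[i,0]+c*P[i,1])
    a=q[i,0];g=a+q[i,1]
    A+= [[1,0,np.sin(a),np.sin(g),np.cos(g)],[0,1,np.cos(a),np.cos(g),-np.sin(g)]]; b+=[r_,P[i,2]]
x,res,rk,sv=np.linalg.lstsq(np.array(A),np.array(b),rcond=None);print(x,res,sv,np.array(A)@x-b)
x,res,rk,sv=np.linalg.lstsq(np.array(A)[:,:4],np.array(b),rcond=None);print(x,res,sv,np.array(A)[:,:4]@x-b)
x,res,rk,sv=np.linalg.lstsq(np.array(A)[:,1:4],np.array(b),rcond=None);print(x,res,sv,np.array(A)[:,1:4]@x-b)
E
```

```text
t: 5.0
ee_pos: [0.4944, -0.2745, 0.3481]
ee_rot: [0.054, 0.999, -0.001, 0.001]
force: [0.7, -0.0, -3.1]
gripper_width: 0.0196
t: 5.17
ee_pos: [0.494, -0.2743, 0.3444]
ee_rot: [0.054, 0.999, 0.0, -0.0]
force: [-0.0, 0.8, -2.7]
gripper_width: 0.0197
[ 0.49400345 -0.27428678  0.34442008] [-0.0263116   0.77502654 -2.71589773] [ 0.02312004 -0.0078118  -0.00044496] [-6.23816066e-01  3.55674525e-01  1.63832180e+00  2.21515743e-04
  1.14860862e+00 -2.08644845e+00] 0.019744037035608453
lat 0.0659027969804222
lat 0.06579068993444193
lat 0.06593925445334775
[2.58964960e-04 1.47178809e-03 5.85952615e-01 4.10132063e-01
 4.15901073e-02] [1.65596923e-09] [2.99353407 2.44261051 0.18547849 0.18345    0.06596594] [ 1.36695314e-05  2.78052214e-05 -2.92342120e-06 -4.27472505e-06
 -1.07461102e-05 -2.35304963e-05]
[0.00992646 0.02274809 0.52116927 0.40680606] [4.76632318e-05] [2.50420427 2.38477715 0.18345067 0.09024817] [-0.00463184  0.00261325  0.00348648 -0.00242427  0.00114536 -0.00018898]
[0.01516665 0.53286729 0.41232465] [5.15540783e-05] [2.49791154 1.65710254 0.12020461] [-0.00414255  0.0027953   0.00342643 -0.00372437  0.00032416  0.00092907]
```

View pics/s3c.png

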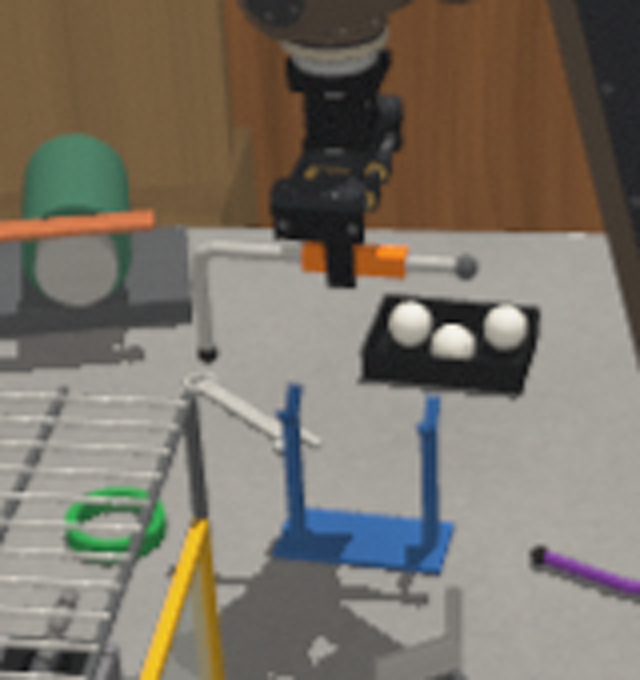

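```bash
cat >> h.py <<'E'
def sim(st,p,Rt):
    s=dict(st); s["ee_pos"]=p; s["ee_rot"]=R.from_matrix(Rt).as_quat(); return s
E
python3 - <<'E'
from station import manip
from h import *
st=manip.get_state()
# step1: tip at S(-135,-230,.30) pitched, yaw SYAW
for nm,t in(("1",[-.13,-.23,.26]),("2",[-.13,-.05,.23]),("B",[-.125,.06,.215]),("C",[-.075,.06,.208]),("D",[-.052,.06,.166]),("E",[.012,.06,.166])):
    p,Rt=tcp_for_tip(S2W(t),SYAW,32); print(nm,S2W(t).round(3),p.round(3),end=' '); delta(p,Rt,st); st=sim(st,p,Rt)
E
```

```text
1 [ 0.55  -0.127  0.26 ] [ 0.364 -0.119  0.331] shift mm [145.9 140.2  12.8] turn deg [ -0.98 -32.12  -3.73] | shift after turn [122.1 149.6 -61.8]
2 [0.557 0.053 0.23 ] [0.372 0.061 0.301] shift mm [ 15.9 180.   25.4] turn deg [-0.  0.  0.] | shift after turn [ 15.9 180.   25.4]
B [0.567 0.163 0.215] [0.381 0.17  0.286] shift mm [  3.7 110.   15.4] turn deg [-0.  0.  0.] | shift after turn [  3.7 110.   15.4]
C [0.617 0.16  0.208] [0.431 0.168 0.279] shift mm [-38.7  -0.   32.4] turn deg [-0.  0.  0.] | shift after turn [-38.7  -0.   32.4]
D [0.64  0.16  0.166] [0.454 0.167 0.237] shift mm [ 2.8 -0.  47.8] turn deg [-0.  0.  0.] | shift after turn [ 2.8 -0.  47.8]
E [0.704 0.157 0.166] [0.518 0.165 0.237] shift mm [-54.3   0.   33.9] turn deg [-0.  0.  0.] | shift after turn [-54.3   0.   33.9]
```

```bash
python3 -m crank '0 0 0 -0.1 -3.2 -0.4; 0 0 0 -0.2 -6.4 -0.75; 0 0 0 -0.2 -6.4 -0.75; 0 0 0 -0.2 -6.4 -0.75; 0 0 0 -0.2 -6.4 -0.75; 0 0 0 -0.1 -3.3 -0.35; 0 0 0 0 0 0; 0 0 0 0 0 0'
python3 - <<'E'
from station import manip
from h import *
st=manip.get_state();print(st["ee_pos"],st["force"],st["joint_positions"].round(3),st["gripper_width"])
p,Rt=tcp_for_tip(S2W([-.13,-.23,.26]),SYAW,32);delta(p,Rt,st)
E
```

```text
t: 5.93
ee_pos: [0.4944, -0.2743, 0.3447]
ee_rot: [0.019, 0.961, -0.006, 0.274]
force: [-0.5, -0.1, -2.6]
gripper_width: 0.02
[ 0.49439218 -0.27426252  0.34467141] [-0.45643935 -0.06952779 -2.56329394] [-0.742  0.252  1.88   0.592  0.654 -2.685] 0.01998317591631851
shift mm [122.8 149.8 -60.8] turn deg [-0.02 -0.17  0.16] | shift after turn [123.1 149.5 -61.1]
```

```bash
python3 -m crank '0.003 0.015 -0.002 0 0 0; 0.010 0.025 -0.005 0 0 0'
python3 - <<'E'
from station import manip
from h import *
st=manip.get_state();print(st["ee_pos"],st["joint_positions"].round(3))
p,Rt=tcp_for_tip(S2W([-.13,-.23,.26]),SYAW,32);delta(p,Rt,st)
E
```

```text
t: 6.1
ee_pos: [0.4826, -0.2343, 0.3443]
ee_rot: [0.019, 0.961, -0.007, 0.275]
force: [-0.2, 0.6, -1.8]
gripper_width: 0.0197
[ 0.4826024  -0.23425929  0.34427736] [-0.693  0.205  1.948  0.59   0.611 -2.649]
shift mm [111.2 110.3 -54.4] turn deg [-0.11 -0.06  0.19] | shift after turn [111.5 110.  -54.3]
```

```bash
cat >> h.py <<'E'
L2,L3,B_,LAT=.58595,.41013,.04159,.0659
def wr(q,h):
    a=q[1];g=a+q[2]; r=L2*np.sin(a)+L3*np.sin(g)+B_*np.cos(g); z=h+L2*np.cos(a)+L3*np.cos(g)-B_*np.sin(g)
    c,s=np.cos(q[0]),np.sin(q[0]); return np.array([c*r-s*LAT,s*r+c*LAT,z])
E
python3 - <<'E'
from station import manip
from h import *
st=manip.get_state();q=st["joint_positions"]
Z=R.from_quat(st["ee_rot"]).as_matrix()[:,2]
# p = wr(q,0)+[0,0,h]+d*Z ; h=d+.00147
e=st["ee_pos"]-wr(q,.00147); M=Z+[0,0,1]; d=e@M/(M@M); print("d",d,e-d*M); h=d+.00147
from scipy.optimize import least_squares
for nm,t in(("1",[-.13,-.23,.26]),("2",[-.13,-.05,.23]),("B",[-.125,.06,.215]),("C",[-.075,.06,.208]),("E",[.012,.06,.166])):
  for yaw in (SYAW,-15):
    p,Rt=tcp_for_tip(S2W(t),yaw,32); w=p-d*Rt[:,2]
    s=least_squares(lambda x:wr(x,h)-w,q[:3]); x=s.x; g=x[1]+x[2]
    f=np.array([np.cos(x[0])*np.sin(g),np.sin(x[0])*np.sin(g),np.cos(g)])
    print(nm,yaw,x.round(3),s.cost, "q5",np.arccos(f@Rt[:,2]).round(3))
E
```

```text
d 0.19439054083715868 [-1.26884847e-05 -4.10657509e-05  3.77543735e-05]
1 -2.4 [-0.648 -0.034  2.268] 4.6507437186120636e-27 q5 0.525
1 -15 [-0.432 -0.052  2.284] 2.2246772508793297e-19 q5 0.367
2 -2.4 [-0.003  0.006  2.336] 1.613766575768949e-19 q5 0.242
2 -15 [0.213 0.056 2.283] 1.6211804196371216e-27 q5 0.382
B -2.4 [0.359 0.12  2.264] 2.275913320476558e-21 q5 0.313
B -15 [0.512 0.186 2.175] 3.708636298394116e-23 q5 0.517
C -2.4 [0.305 0.195 2.19 ] 4.529881599766054e-27 q5 0.289
C -15 [0.448 0.251 2.105] 1.377502023171972e-19 q5 0.487
E -2.4 [0.239 0.368 2.073] 4.913898576677414e-19 q5 0.217
E -15 [0.363 0.41  1.992] 2.5454490798044123e-16 q5 0.412
```

```bash
cat >> h.py <<'E'
from scipy.optimize import least_squares
D_=.19439;H_=D_+.00147
def fkR(q):
    e=lambda a,v:R.from_euler(a,v)
    return (e('z',q[0])*e('y',q[1]+q[2])*e('z',q[3])*e('y',q[4])*e('z',q[5])).as_matrix()
def fk(q,C):
    Rm=fkR(q)@C; return wr(q,H_)+D_*Rm[:,2],Rm
def ik(p,Rt,C,q0):
    f=lambda q:np.r_[(fk(q,C)[0]-p),.3*R.from_matrix(fk(q,C)[1].T@Rt).as_rotvec()]
    s=least_squares(f,q0,xtol=1e-12,ftol=1e-12); return s.x,s.cost
E
python3 - <<'E'
from station import manip
from h import *
st=manip.get_state();q=st["joint_positions"]
C=fkR(q).T@R.from_quat(st["ee_rot"]).as_matrix(); print(C.round(4))
q0=np.array([1.2364,.49155,1.55948,0,1.09172,-.105625]); print((fkR(q0)@C-R.from_quat([.114139,.9934646,-.00056,-.00013]).as_matrix()).round(3))
for yaws in ([SYAW]*6,[-12,-8,SYAW,SYAW,SYAW,SYAW]):
  x=q
  for (nm,t),y in zip((("1",[-.13,-.23,.26]),("1b",[-.13,-.14,.245]),("2",[-.13,-.05,.23]),("B",[-.125,.06,.215]),("C",[-.075,.06,.208]),("E",[.012,.06,.166])),yaws):
    p,Rt=tcp_for_tip(S2W(t),y,32); x,c=ik(p,Rt,C,x); print(nm,y,x.round(3),c)
E
```

```text
[[ 0. -1. -0.]
 [ 1.  0. -0.]
 [ 0. -0.  1.]]
[[-0. -0.  0.]
 [-0.  0. -0.]
 [-0. -0.  0.]]
1 -2.4 [-0.648 -0.034  2.268  0.646  0.525 -2.68 ] 2.4850729713689964e-24
1b -2.4 [-0.344 -0.042  2.328  0.472  0.354 -2.276] 6.308602186528356e-23
2 -2.4 [-0.003  0.006  2.336 -0.085  0.242 -1.455] 1.4180986936163223e-25
B -2.4 [ 0.359  0.12   2.264 -0.735  0.313 -0.515] 1.8288072776521085e-20
C -2.4 [ 0.305  0.195  2.19  -0.686  0.289 -0.608] 1.0908931239068598e-17
E -2.4 [ 0.239  0.368  2.073 -0.752  0.217 -0.591] 2.7273999528693404e-25
1 -12 [-0.487 -0.052  2.285  0.387  0.394 -2.168] 3.231527863643785e-30
1b -8 [-0.237 -0.04   2.325  0.173  0.304 -1.819] 4.1992680585656593e-23
2 -2.4 [-0.003  0.006  2.336 -0.085  0.242 -1.455] 3.557050418983671e-24
B -2.4 [ 0.359  0.12   2.264 -0.735  0.313 -0.515] 1.8253567608150384e-20
C -2.4 [ 0.305  0.195  2.19  -0.686  0.289 -0.608] 1.0912110444211956e-17
E -2.4 [ 0.239  0.368  2.073 -0.752  0.217 -0.591] 2.748714399781828e-25
```

Run:
```python
from station import manip
from h import *
st=manip.get_state()
for (t,y) in (([-.13,-.23,.26],-12),([-.13,-.05,.23],SYAW),([-.125,.06,.215],SYAW)):
    p,Rt=tcp_for_tip(S2W(t),y,32);print(p.round(3),end=' ');delta(p,Rt,st);st=sim(st,p,Rt)
```

```text
[ 0.368 -0.088  0.331] shift mm [108.9 141.3 -53.1] turn deg [ 4.97 -0.05  8.33] | shift after turn [127.8 118.9 -64.5]
[0.372 0.061 0.301] shift mm [ 39.1 146.5  10.9] turn deg [-5.09  0.   -8.14] | shift after turn [ 18.1 149.   24.1]
[0.381 0.17  0.286] shift mm [  3.7 110.   15.4] turn deg [-0.  0.  0.] | shift after turn [  3.7 110.   15.4]
```

```bash
python3 -m crank '0 0 0 2.5 0 4.15; 0 0 0 2.5 0 4.15; 0.023 0.021 -0.012 0 0 0; 0.026 0.025 -0.013 0 0 0; 0.026 0.025 -0.013 0 0 0; 0.026 0.025 -0.013 0 0 0; 0.026 0.022 -0.013 0 0 0; 0 0 0 0 0 0'
python3 - <<'E'
from station import manip
from h import *
st=manip.get_state();print(st["ee_pos"],st["joint_positions"].round(3),st["gripper_width"])
for (t,y) in (([-.13,-.23,.26],-12),([-.13,-.05,.23],SYAW),([-.125,.06,.215],SYAW)):
    p,Rt=tcp_for_tip(S2W(t),y,32);print(p.round(3),end=' ');delta(p,Rt,st)
E
```

```text
t: 6.77
ee_pos: [0.3639, -0.084, 0.3306]
ee_rot: [0.098, 0.957, -0.028, 0.272]
force: [0.0, 0.1, -2.4]
gripper_width: 0.02
[ 0.36388102 -0.0839526   0.33059614] [-0.481 -0.059  2.292  0.383  0.397 -2.163] 0.020014574645714395
[ 0.368 -0.088  0.331] shift mm [-4.5 -3.4  2. ] turn deg [ 0.19 -0.21  0.2 ] | shift after turn [-4.5 -3.4  2. ]
[0.372 0.061 0.301] shift mm [ 34.1 143.1  13.5] turn deg [-4.88 -0.21 -7.95] | shift after turn [ 14.2 144.8  25.7]
[0.381 0.17  0.286] shift mm [ 53.1 252.5  19.6] turn deg [-4.88 -0.21 -7.95] | shift after turn [ 17.9 254.8  41.1]
```

```bash
python3 -m crank '0 0.010 0 -1.6 0 -2.6; 0 0.018 0 -1.6 -0.1 -2.7; 0.002 0.025 0.004 -1.65 -0.1 -2.65; 0.004 0.027 0.007 0 0 0; 0.004 0.027 0.007 0 0 0; 0.004 0.024 0.007 0 0 0; 0 0.014 0.002 0 0 0; 0 0 0 0 0 0'
python3 - <<'E'
from station import manip
from h import *
import cv2
st=manip.get_state();print(st["ee_pos"],st["joint_positions"].round(3),st["gripper_width"])
for (t,y) in (([-.13,-.05,.23],SYAW),([-.125,.06,.215],SYAW)):
    p,Rt=tcp_for_tip(S2W(t),y,32);print(p.round(3),end=' ');delta(p,Rt,st)
for n in("side","top"):
  q,d=manip.grab_frame(n); cv2.imwrite(f"pics/{n}4.png",q[:,:,::-1])
E
```

```text
t: 7.43
ee_pos: [0.382, 0.0493, 0.3036]
ee_rot: [0.021, 0.961, -0.008, 0.276]
force: [-0.0, 0.6, -2.0]
gripper_width: 0.0196
[0.3820144  0.04932203 0.30357526] [-0.042  0.016  2.318 -0.016  0.248 -1.554] 0.019595658138407603
[0.372 0.061 0.301] shift mm [10.5 10.9 -3.9] turn deg [-0.21  0.06 -0.03] | shift after turn [10.5 10.9 -3.8]
[0.381 0.17  0.286] shift mm [ 14.3 120.9  11.1] turn deg [-0.21  0.06 -0.03] | shift after turn [ 14.2 120.9  11.6]
```

View pics/side4.png

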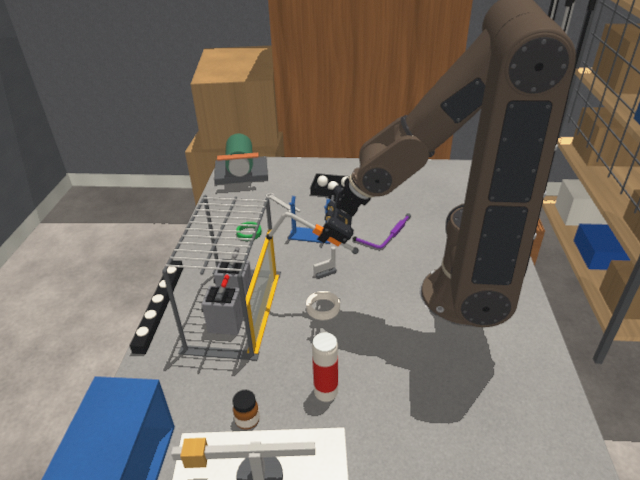

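View pics/top4.png

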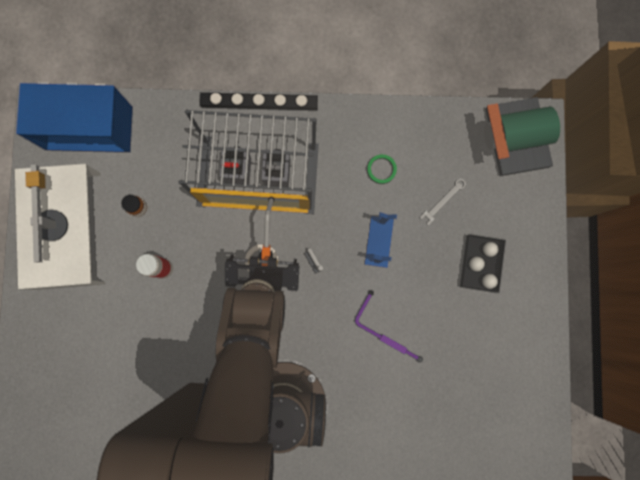

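```bash
cat >> h.py <<'E'
def rodpts(st,gx=GX):
    A=R.from_quat(st["ee_rot"]).as_matrix()@F; o=st["ee_pos"]-A@[gx,0,.059]
    return np.array([o+A@v for v in ([.130,0,-.1],[.130,0,0],[-.09,0,0],[.042,0,0])])
def W2S(p): return (np.asarray(p)-SO)@R.from_euler('z',SYAW,degrees=True).as_matrix()
E
python3 - <<'E'
from station import manip
from h import *
import cv2
st=manip.get_state();P=rodpts(st);print(P.round(4),W2S(P[:2]).round(3));
for n,(x0,y0,w,h,f) in {"side":(220,180,160,110,5),"top":(200,160,120,110,6)}.items():
    im=cv2.imread(f"pics/{n}4.png")[y0:y0+h,x0:x0+w]; im=cv2.resize(im,None,fx=f,fy=f,interpolation=2)
    for u,v in proj(n,P): cv2.circle(im,(int((u-x0+.5)*f),int((v-y0+.5)*f)),4,(0,255,0),1)
    cv2.imwrite(f"pics/{n}4c.png",im)
E
```

```text
[[0.568  0.0392 0.233 ]
 [0.515  0.0419 0.3177]
 [0.3288 0.0499 0.2009]
 [0.4405 0.0451 0.271 ]] [[-0.119 -0.063  0.233]
 [-0.172 -0.063  0.318]]
```

View pics/side4c.png

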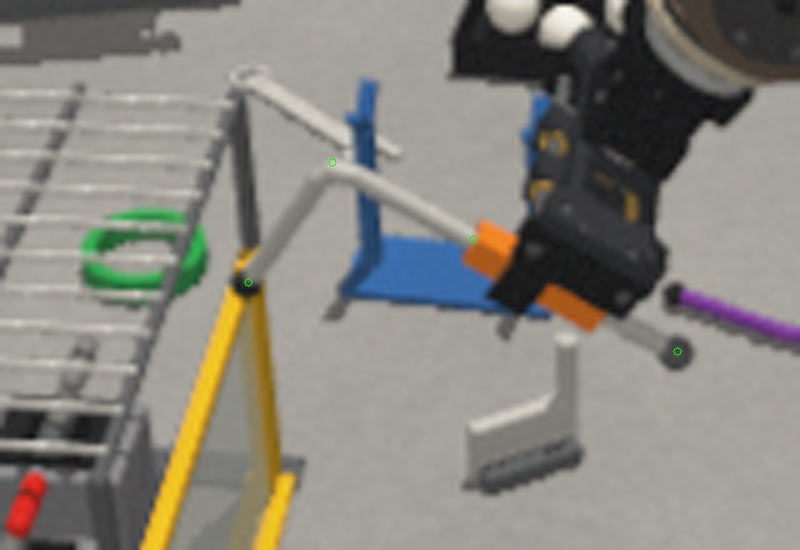

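View pics/top4c.png

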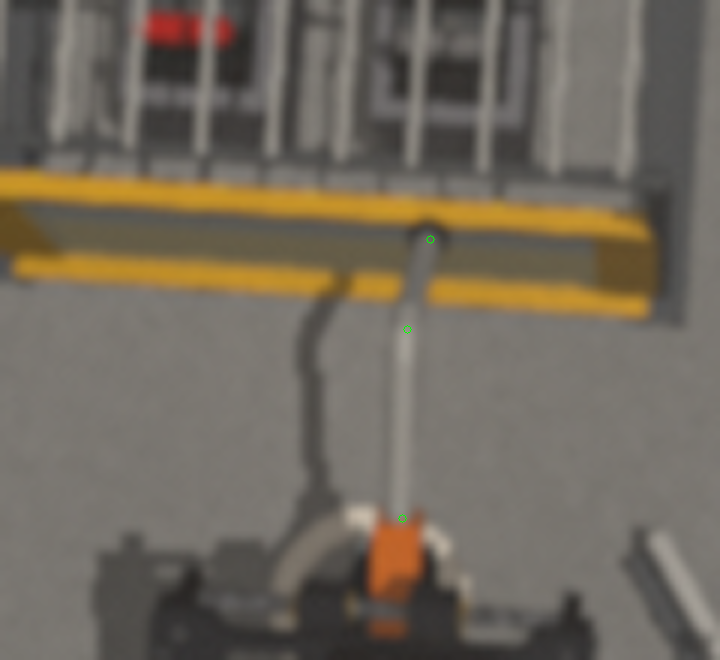

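The rod matches the prediction: the ball tip is at side crop (247,283) and top crop (430,237), in front of and above the rail. I'll move sideways to the red lever's line.

```bash
python3 -m crank '0 0.015 0 0 0 0; 0.002 0.025 0.002 0 0 0; 0.002 0.03 0.004 0 0 0; 0.002 0.028 0.004 0 0 0; 0.001 0.018 0.001 0 0 0; 0 0.005 0 0 0 0; 0 0 0 0 0 0'
python3 - <<'E'
from station import manip
from h import *
import cv2
st=manip.get_state();print(st["joint_positions"].round(3),st["gripper_width"],W2S(rodpts(st)).round(4))
for t in ([-.118,.06,.213],[-.075,.06,.210],[-.052,.06,.168],[.012,.06,.166]):
    p,Rt=tcp_for_tip(S2W(t),SYAW,32);delta(p,Rt,st);st=sim(st,p,Rt)
E
```

```text
t: 8.12
ee_pos: [0.3873, 0.144, 0.294]
ee_rot: [0.023, 0.961, -0.008, 0.275]
force: [0.5, -0.3, -1.8]
gripper_width: 0.02
[ 0.277  0.095  2.265 -0.611  0.302 -0.705] 0.02000445476849891 [[-0.1179  0.0327  0.2224]
 [-0.1708  0.0332  0.3073]
 [-0.3576  0.0339  0.191 ]
 [-0.2455  0.0335  0.2608]]
shift mm [ 5.4 26.1  8. ] turn deg [-0.31 -0.11 -0.19] | shift after turn [ 5.3 26.1  8.1]
shift mm [-34.9   0.   25.3] turn deg [-0.  0.  0.] | shift after turn [-34.9   0.   25.3]
shift mm [ 2.8 -0.  47.8] turn deg [-0.  0.  0.] | shift after turn [ 2.8 -0.  47.8]
shift mm [-53.2   0.   35.6] turn deg [-0.  0.  0.] | shift after turn [-53.2   0.   35.6]
```

```bash
python3 -m crank '0.002 0.010 0.002 -0.1 0 0; 0.002 0.010 0.003 -0.1 0 -0.1; 0.001 0.006 0.002 -0.1 0 -0.1; 0 0 0 0 0 0'
python3 -m crank '-0.008 0 0.006 0 0 0; -0.012 0 0.009 0 0 0; -0.010 0 0.007 0 0 0; -0.005 0 0.003 0 0 0; 0 0 0 0 0 0; 0 0 0 0 0 0'
python3 - <<'E'
from station import manip
from h import *
import cv2
st=manip.get_state();P=rodpts(st);print(st["force"],st["joint_positions"].round(3),W2S(P).round(4))
for n,(x0,y0,w,h,f) in {"side":(190,200,160,120,5),"top":(180,130,120,110,6)}.items():
    q,d=manip.grab_frame(n);im=q[:,:,::-1][y0:y0+h,x0:x0+w]; im=cv2.resize(im,None,fx=f,fy=f,interpolation=2)
    for u,v in proj(n,P): cv2.circle(im,(int((u-x0+.5)*f),int((v-y0+.5)*f)),4,(0,255,0),1)
    cv2.imwrite(f"pics/{n}5c.png",im)
for t in ([-.075,.06,.210],[-.052,.06,.168],[.012,.06,.166]):
    p,Rt=tcp_for_tip(S2W(t),SYAW,32);delta(p,Rt,st);st=sim(st,p,Rt)
E
```

```text
t: 8.45
ee_pos: [0.388, 0.1692, 0.2852]
ee_rot: [0.021, 0.961, -0.006, 0.275]
force: [-0.6, 0.1, -2.5]
gripper_width: 0.0198
t: 8.95
ee_pos: [0.4308, 0.167, 0.2825]
ee_rot: [0.022, 0.961, -0.006, 0.275]
force: [-0.5, 0.8, -1.8]
gripper_width: 0.02
[-0.50981019  0.78492549 -1.75337388] [ 0.303  0.189  2.185 -0.658  0.298 -0.635] [[-0.0755  0.058   0.2108]
 [-0.1283  0.0582  0.2958]
 [-0.3151  0.0589  0.1796]
 [-0.203   0.0585  0.2493]]
shift mm [0.4 1.3 1.2] turn deg [-0.08 -0.12 -0.2 ] | shift after turn [0.4 1.3 1.2]
shift mm [ 2.8 -0.  47.8] turn deg [-0.  0.  0.] | shift after turn [ 2.8 -0.  47.8]
shift mm [-53.2   0.   35.6] turn deg [-0.  0.  0.] | shift after turn [-53.2   0.   35.6]
```

View pics/side5c.png

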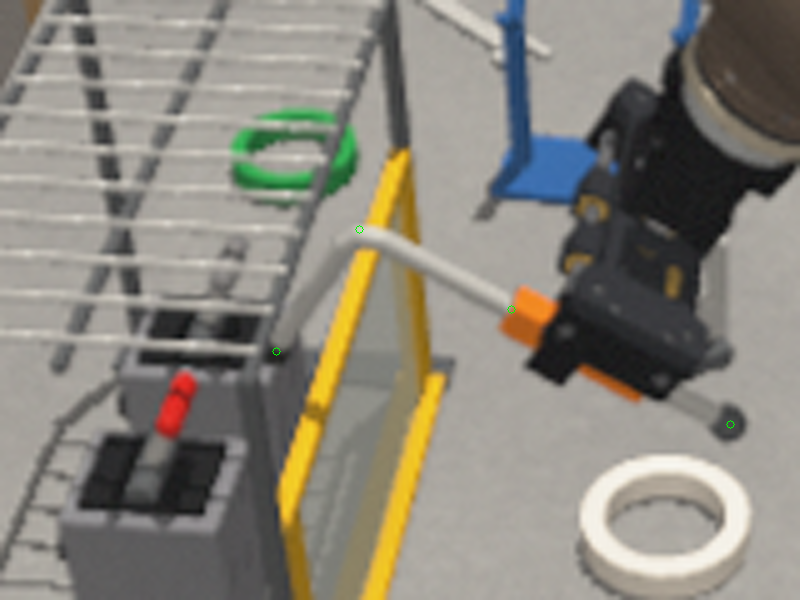

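View pics/top5c.png

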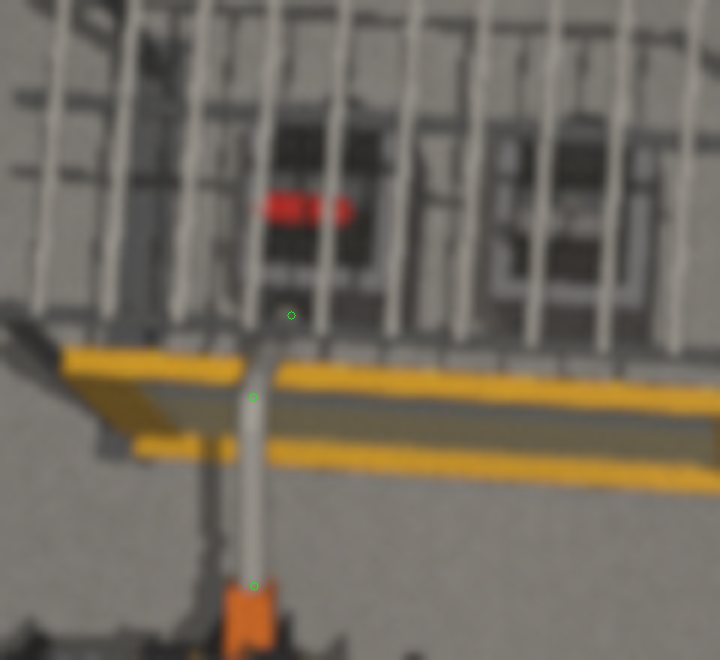

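The tip is past the rail (side crop 277,350), and the bend is still in front of the shelf edge. I'll lower it behind the guard.

```bash
python3 -m crank '0.001 0.001 0.010 0 0 0; 0.001 0 0.013 0 0 -0.1; 0.001 0 0.013 0 0 -0.1; 0 0 0.010 0 0 0; 0 0 0.003 0 0 0; 0 0 0 0 0 0; 0 0 0 0 0 0'
python3 - <<'E'
from station import manip
from h import *
import cv2
st=manip.get_state();P=rodpts(st);print(st["force"],st["joint_positions"].round(3),W2S(P).round(4))
for n,(x0,y0,w,h,f) in {"side":(190,200,160,120,5),"top":(180,130,120,110,6)}.items():
    q,d=manip.grab_frame(n);im=q[:,:,::-1][y0:y0+h,x0:x0+w]; im=cv2.resize(im,None,fx=f,fy=f,interpolation=2)
    for u,v in proj(n,P): cv2.circle(im,(int((u-x0+.5)*f),int((v-y0+.5)*f)),4,(0,255,0),1)
    cv2.imwrite(f"pics/{n}6c.png",im)
for t in ([-.04,.06,.166],[.012,.06,.166]):
    p,Rt=tcp_for_tip(S2W(t),SYAW,32);delta(p,Rt,st);st=sim(st,p,Rt)
E
```

```text
t: 9.63
ee_pos: [0.4538, 0.1677, 0.2397]
ee_rot: [0.02, 0.961, -0.006, 0.275]
force: [0.3, 1.2, -2.4]
gripper_width: 0.0198
[ 0.32716335  1.23669265 -2.35930844] [ 0.286  0.296  2.196 -0.977  0.207 -0.323] [[-0.0525  0.0604  0.1681]
 [-0.1053  0.0605  0.253 ]
 [-0.2921  0.0602  0.1367]
 [-0.18    0.0604  0.2065]]
shift mm [-9.2 -0.4  8.6] turn deg [-0.02 -0.1   0.06] | shift after turn [-9.2 -0.4  8.6]
shift mm [-44.1   0.   27.6] turn deg [-0.  0.  0.] | shift after turn [-44.1   0.   27.6]
```

View pics/side6c.png

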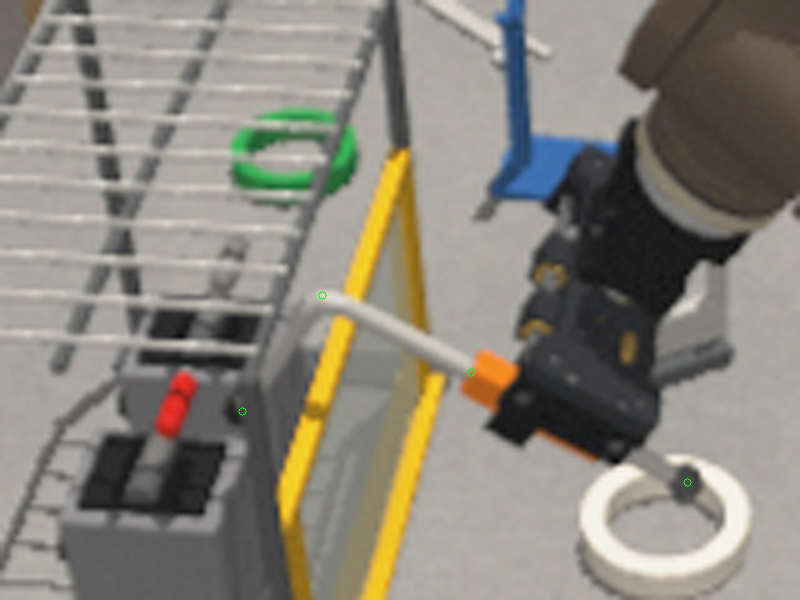

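View pics/top6c.png

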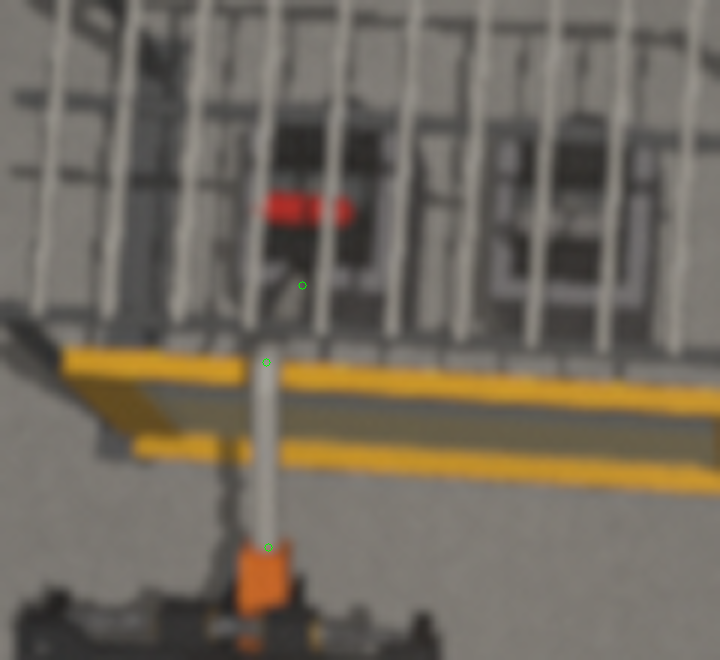

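The ball is behind the guard at handle height (side crop 237,408), with the bar clear of both rail and shelf. Pushing.

```bash
python3 -m crank '-0.007 0 0.006 0 0 0; -0.007 0 0.005 0 0 0; -0.007 0 0.0045 0 0 0; -0.007 0 0.0045 0 0 0; -0.007 0 0.0045 0 0 0; -0.007 0 0.0045 0 0 0'
python3 -m crank '-0.005 0 0.003 0 0 0; -0.003 0 0.002 0 0 0; 0 0 0 0 0 0; 0 0 0 0 0 0'
python3 - <<'E'
from station import manip
from h import *
import cv2
st=manip.get_state();P=rodpts(st);print(st["force"],st["moment"],st["joint_positions"].round(3),W2S(P).round(4))
for n,(x0,y0,w,h,f) in {"side":(190,200,160,120,5),"top":(180,130,120,110,6)}.items():
    q,d=manip.grab_frame(n);im=q[:,:,::-1][y0:y0+h,x0:x0+w]; im=cv2.resize(im,None,fx=f,fy=f,interpolation=2)
    for u,v in proj(n,P): cv2.circle(im,(int((u-x0+.5)*f),int((v-y0+.5)*f)),4,(0,255,0),1)
    cv2.imwrite(f"pics/{n}7c.png",im)
for t in ([.012,.06,.166],):
    p,Rt=tcp_for_tip(S2W(t),SYAW,32);delta(p,Rt,st);st=sim(st,p,Rt)
E
```

```text
t: 10.23
ee_pos: [0.505, 0.1656, 0.2375]
ee_rot: [0.02, 0.961, -0.006, 0.275]
force: [-2.6, -0.8, -2.1]
gripper_width: 0.02
t: 10.57
ee_pos: [0.5143, 0.1652, 0.2372]
ee_rot: [0.02, 0.961, -0.006, 0.275]
force: [0.4, -0.6, -2.8]
gripper_width: 0.0197
[ 0.3514924  -0.63201702 -2.77231936] [ 0.02730909  0.55283218 -0.02385956] [ 0.242  0.365  2.079 -0.761  0.217 -0.579] [[ 0.0081  0.0604  0.1657]
 [-0.0447  0.0605  0.2506]
 [-0.2315  0.0603  0.1343]
 [-0.1194  0.0604  0.2041]]
shift mm [-3.2 -0.4  2. ] turn deg [-0.02 -0.07  0.04] | shift after turn [-3.2 -0.4  2. ]
```

View pics/side7c.png

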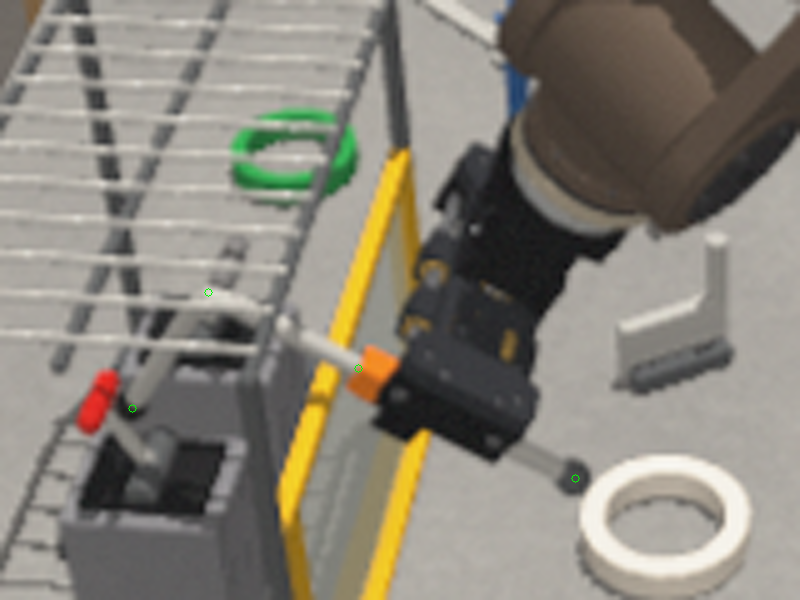

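View pics/top7c.png

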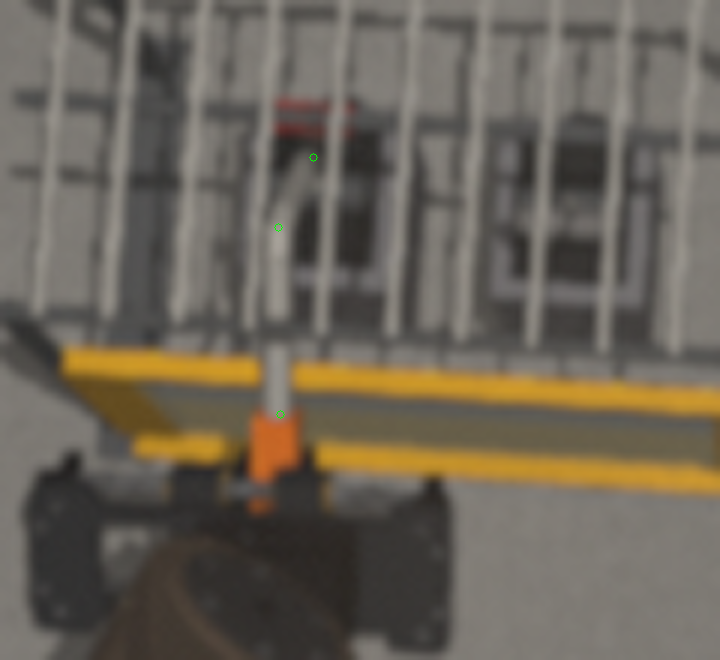

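The lever has gone over (handle at side crop 97,402). I'll push a few mm more and use the force to find the stop.

```bash
python3 -m crank '-0.002 0 0.0013 0 0 0; -0.002 0 0.0013 0 0 0; 0 0 0 0 0 0; 0 0 0 0 0 0'
python3 - <<'E'
from station import manip
from h import *
import cv2
st=manip.get_state();P=rodpts(st);print(st["force"],W2S(P[0]).round(4))
print(W2S(pz("side",190+97/5-.4,200+402/5-.4,.17)))
E
python3 -m crank '-0.002 0 0.0013 0 0 0; -0.001 0 0.0007 0 0 0; 0 0 0 0 0 0'
python3 - <<'E'
from station import manip
from h import *
import cv2
st=manip.get_state();P=rodpts(st);print(st["force"],st["moment"],W2S(P[0]).round(4))
q,d=manip.grab_frame("side");cv2.imwrite("pics/side8c.png",cv2.resize(q[240:320,190:310,::-1],None,fx=6,fy=6,interpolation=2))
E
```

```text
t: 11.0
ee_pos: [0.5171, 0.1646, 0.2359]
ee_rot: [0.02, 0.962, -0.007, 0.273]
force: [-16.3, -0.2, 2.2]
gripper_width: 0.0198
[-16.3358667   -0.24756181   2.17957506] [0.0106 0.0598 0.1636]
[0.02660761 0.06233406 0.17      ]
t: 11.25
ee_pos: [0.5192, 0.1643, 0.2349]
ee_rot: [0.02, 0.962, -0.008, 0.271]
force: [-27.0, 1.4, 2.9]
gripper_width: 0.0197
[-27.00493714   1.43069027   2.94863683] [0.29122553 3.67307835 0.08868738] [0.0125 0.0593 0.1619]
```

View pics/side8c.png

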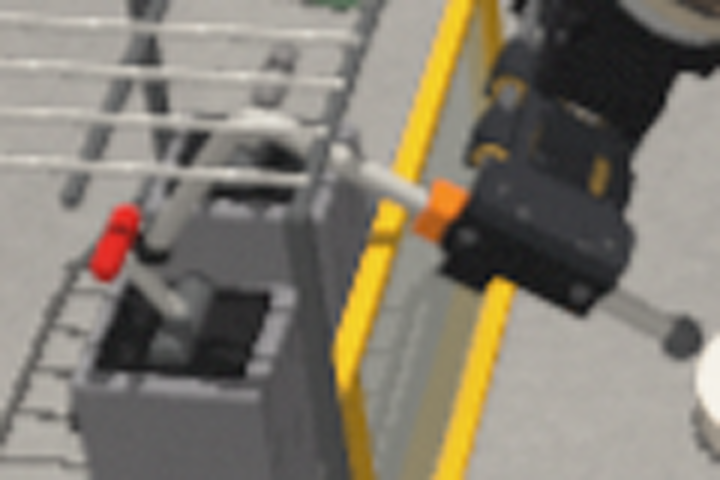

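The force rose to 27 N with the handle standing still, so the lever is at its stop. Retracing the path, starting with backing off along x.

```bash
python3 -m crank '0.004 0 -0.0026 0 0 0; 0.006 0 -0.004 0 0 0; 0.010 0 -0.0065 0 0 0; 0.010 0 -0.0065 0 0 0; 0.010 0 -0.0065 0 0 0; 0.010 0 -0.0065 0 0 0; 0.006 0 -0.004 0 0 0; 0 0 0 0 0 0'
python3 -m crank '0 0 0 0 0 0'
python3 - <<'E'
from station import manip
from h import *
import cv2
st=manip.get_state();P=rodpts(st);print(st["force"],W2S(P).round(4),st["gripper_width"])
n="side";x0,y0,w,h,f=(190,200,160,120,5)
q,d=manip.grab_frame(n);im=q[:,:,::-1][y0:y0+h,x0:x0+w]; im=cv2.resize(im,None,fx=f,fy=f,interpolation=2)
for u,v in proj(n,P): cv2.circle(im,(int((u-x0+.5)*f),int((v-y0+.5)*f)),4,(0,255,0),1)
cv2.imwrite(f"pics/{n}9c.png",im)
for t in ([-.055,.06,.168],[-.075,.06,.212],[-.12,.06,.215]):
    p,Rt=tcp_for_tip(S2W(t),SYAW,32);delta(p,Rt,st);st=sim(st,p,Rt)
E
```

```text
t: 11.97
ee_pos: [0.4549, 0.1677, 0.2384]
ee_rot: [0.02, 0.961, -0.006, 0.275]
force: [-0.3, -0.4, -2.8]
gripper_width: 0.0198
t: 12.05
ee_pos: [0.4562, 0.1678, 0.2385]
ee_rot: [0.02, 0.961, -0.006, 0.275]
force: [-0.2, -0.2, -2.5]
gripper_width: 0.0203
[-0.1761507  -0.21107609 -2.4861388 ] [[-0.05    0.0607  0.1671]
 [-0.1029  0.0607  0.2519]
 [-0.2896  0.0604  0.1355]
 [-0.1776  0.0606  0.2054]] 0.020281794101265772
shift mm [ 3.9 -0.5 -3.3] turn deg [ 0.   -0.06  0.06] | shift after turn [ 3.9 -0.5 -3.3]
shift mm [ -6.4   0.  -47.9] turn deg [-0.  0.  0.] | shift after turn [ -6.4   0.  -47.9]
shift mm [ 36.6  -0.  -26.4] turn deg [-0.  0.  0.] | shift after turn [ 36.6  -0.  -26.4]
```

View pics/side9c.png

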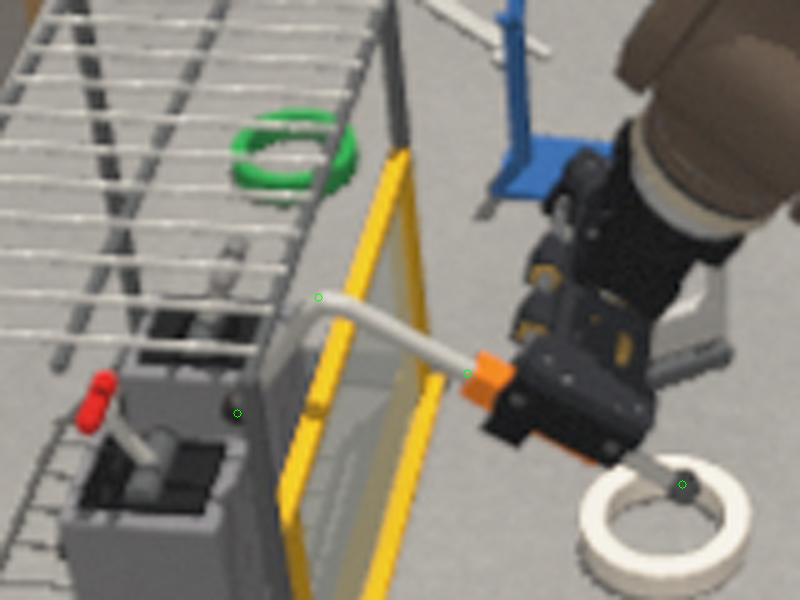

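The red lever stays over (97,402), and the rod has not slipped. Going up and out over the guard.

```bash
python3 -m crank '0 0 -0.008 0 0 0; -0.0005 0 -0.012 0 0 0; -0.001 0 -0.013 0 0 0; -0.001 0 -0.012 0 0 0; 0 0 -0.006 0 0 0; 0 0 0 0 0 0; 0 0 0 0 0 0'
python3 - <<'E'
from station import manip
from h import *
st=manip.get_state();P=rodpts(st);print(st["force"],W2S(P[:2]).round(4))
for t in ([-.12,.06,.217],):
    p,Rt=tcp_for_tip(S2W(t),SYAW,32);delta(p,Rt,st)
E
```

```text
t: 12.68
ee_pos: [0.4316, 0.1687, 0.283]
ee_rot: [0.02, 0.961, -0.006, 0.275]
force: [-0.2, 1.2, -1.6]
gripper_width: 0.0196
[-0.19406454  1.17796519 -1.56795121] [[-0.0746  0.0604  0.2116]
 [-0.1275  0.0604  0.2965]]
shift mm [ 35.8  -0.4 -28.5] turn deg [-0.01 -0.05  0.02] | shift after turn [ 35.8  -0.4 -28.6]
```

```bash
python3 -m crank '0.008 0 -0.006 0 0 0; 0.012 0 -0.009 0 0 0; 0.012 0 -0.009 0 0 0; 0.006 0 -0.005 0 0 0; 0 -0.008 0 0 0 0; 0 -0.015 -0.001 0 0 0; 0 -0.018 -0.001 0 0 0; 0 -0.018 -0.001 0 0 0'
python3 -m crank '0 -0.018 -0.002 0 0 0; 0 -0.018 -0.002 0 0 0; 0 -0.012 0 0 0 0; 0 0 0 0 0 0'
python3 - <<'E'
from station import manip
from h import *
st=manip.get_state();P=rodpts(st);print(st["force"],st["joint_positions"].round(3),W2S(P[:2]).round(4))
for t,y in (([-.13,-.05,.235],SYAW),([-.13,-.23,.26],-12)):
    p,Rt=tcp_for_tip(S2W(t),y,32);delta(p,Rt,st);st=sim(st,p,Rt)
E
```

```text
t: 13.35
ee_pos: [0.3794, 0.1114, 0.2898]
ee_rot: [0.019, 0.961, -0.006, 0.275]
force: [0.7, 0.9, -1.8]
gripper_width: 0.0201
t: 13.68
ee_pos: [0.3754, 0.0635, 0.2932]
ee_rot: [0.021, 0.961, -0.006, 0.275]
force: [0.6, 0.2, -2.7]
gripper_width: 0.0197
[ 0.61872504  0.2308332  -2.70250172] [ 0.008  0.031  2.34  -0.131  0.216 -1.4  ] [[-0.1265 -0.0473  0.2215]
 [-0.1793 -0.0472  0.3064]]
shift mm [ -3.8  -3.  -13.1] turn deg [-0.09 -0.13 -0.02] | shift after turn [ -3.8  -3.  -13.1]
shift mm [ -15.5 -149.   -19.8] turn deg [5.09 0.   8.14] | shift after turn [ -36.5 -146.5   -6.7]
```

```bash
python3 -m crank '0 -0.01 -0.004 1.7 0 2.7; 0 -0.02 -0.004 1.7 0 2.7; -0.004 -0.024 -0.004 1.7 0 2.7; -0.006 -0.026 -0.004 0 0 0; -0.007 -0.026 -0.003 0 0 0; -0.007 -0.024 0 0 0 0; -0.007 -0.016 0 0 0 0; 0 0 0 0 0 0'
python3 - <<'E'
from station import manip
from h import *
st=manip.get_state();P=rodpts(st);print(st["force"],st["joint_positions"].round(3),W2S(P[:2]).round(4))
q=st["joint_positions"];C=fkR(q).T@R.from_quat(st["ee_rot"]).as_matrix()
g=np.load("pics/grasp.npz"); 
for nm,o,y,pt in (("raise32",ROD+[0,0,.15],-12,32),("mid",ROD+[0,0,.15],RYAW,15),("over",ROD+[0,0,.1],RYAW,0),("down",ROD,RYAW,0)):
    p,Rt=tcp_for_rod(o,y,pt); x,c=ik(p,Rt,C,q); print(nm,x.round(3),c); delta(p,Rt,st); st=sim(st,p,Rt)
print(g["p"], tcp_for_rod(ROD,RYAW,0)[0])
E
```

```text
t: 14.35
ee_pos: [0.3682, -0.0645, 0.3215]
ee_rot: [0.102, 0.956, -0.031, 0.272]
force: [-0.2, 0.5, -2.4]
gripper_width: 0.0196
[-0.20521846  0.53724312 -2.3796106 ] [-0.401 -0.042  2.307  0.288  0.343 -2.006] [[-0.1312 -0.207   0.2494]
 [-0.183  -0.1978  0.3345]]
raise32 [-0.752  0.2    1.967  0.55   0.551 -2.525] 2.45488188188768e-20
shift mm [-123.9 -180.    55.3] turn deg [-0.28 -0.26 -0.05] | shift after turn [-123.5 -180.4   55. ]
mid [-0.689  0.272  1.784  0.186  0.874 -2.256] 1.366851420953796e-18
shift mm [-16.8  -0.6   5.5] turn deg [-2.32 16.99 -5.34] | shift after turn [-17.6  -2.3   0.3]
over [-0.624  0.404  1.705  0.     1.032 -2.087] 2.6526546029732833e-24
shift mm [-2.   0.  52.9] turn deg [ 0. 15. -0.] | shift after turn [-15.6   0.   50.6]
down [-0.624  0.526  1.81  -0.     0.805 -2.087] 4.832766524773591e-18
shift mm [  0.   0. 100.] turn deg [0. 0. 0.] | shift after turn [  0.   0. 100.]
[ 0.49439376 -0.27520292  0.19343726] [ 0.49384151 -0.27457999  0.194     ]
```

```bash
python3 -m crank '-0.008 -0.020 0.003 0 0 0; -0.016 -0.028 0.006 0 0 0; -0.019 -0.027 0.009 0 0 0; -0.020 -0.027 0.009 0 0 0; -0.020 -0.027 0.009 0 0 0; -0.020 -0.025 0.009 0 0 0; -0.014 -0.018 0.007 0 0 0; 0 0 0 0 0 0'
python3 - <<'E'
from station import manip
from h import *
st=manip.get_state();P=rodpts(st);print(st["force"],st["joint_positions"].round(3),P[:2].round(4))
for nm,o,y,pt in (("over",ROD+[0,0,.14],RYAW,0),):
    p,Rt=tcp_for_rod(o,y,pt); delta(p,Rt,st); st=sim(st,p,Rt)
E
```

```text
t: 15.02
ee_pos: [0.4576, -0.26, 0.3381]
ee_rot: [0.102, 0.957, -0.031, 0.271]
force: [-0.6, -0.4, -2.9]
gripper_width: 0.0198
[-0.64539301 -0.41547664 -2.9244589 ] [-0.74   0.191  1.985  0.533  0.539 -2.501] [[ 0.6389 -0.2995  0.2655]
 [ 0.5877 -0.2881  0.3507]]
shift mm [-30.6  -6.5  23.6] turn deg [-1.87 31.56 -5.8 ] | shift after turn [-37.6 -10.6   4.1]
```

```bash
python3 -m crank '0 0 0 -0.37 6.3 -1.16; 0 0 0 -0.37 6.3 -1.16; 0 0 0 -0.37 6.3 -1.16; 0 0 0 -0.37 6.3 -1.16; -0.005 -0.001 0 -0.37 6.3 -1.16; -0.015 -0.005 0.002 0 0 0; -0.015 -0.004 0.002 0 0 0; 0 0 0 0 0 0'
python3 -m crank '0 0 0 0 0 0; 0 0 0 0 0 0'
python3 - <<'E'
from station import manip
from h import *
import cv2
st=manip.get_state();P=rodpts(st);print(st["force"],st["joint_positions"].round(3),P.round(4))
for nm,o,y,pt in (("over",ROD+[0,0,.1],RYAW,0),):
    p,Rt=tcp_for_rod(o,y,pt); delta(p,Rt,st)
for n,(x0,y0,w,h,f) in {"side":(230,130,150,130,5),"top":(320,165,120,110,6)}.items():
    q,d=manip.grab_frame(n);im=q[:,:,::-1][y0:y0+h,x0:x0+w]; im=cv2.resize(im,None,fx=f,fy=f,interpolation=2)
    for u,v in proj(n,P): cv2.circle(im,(int((u-x0+.5)*f),int((v-y0+.5)*f)),4,(0,255,0),1)
    cv2.imwrite(f"pics/{n}10c.png",im)
E
```

```text
t: 15.68
ee_pos: [0.4913, -0.2708, 0.334]
ee_rot: [0.053, 0.999, -0.001, 0.0]
force: [-0.6, 0.4, -1.7]
gripper_width: 0.02
t: 15.85
ee_pos: [0.489, -0.2701, 0.3349]
ee_rot: [0.053, 0.999, -0.0, 0.0]
force: [1.2, 1.1, -1.9]
gripper_width: 0.0196
[ 1.1824072   1.10855332 -1.94875777] [-0.623  0.354  1.668 -0.     1.119 -2.088] [[ 0.6084 -0.2829  0.1759]
 [ 0.6084 -0.2828  0.2759]
 [ 0.3896 -0.2596  0.2758]
 [ 0.5209 -0.2736  0.2759]]
shift mm [-5.2 -3.9 40.9] turn deg [-0.04  0.04  0.15] | shift after turn [-5.3 -3.9 40.9]
```

View pics/side10c.png

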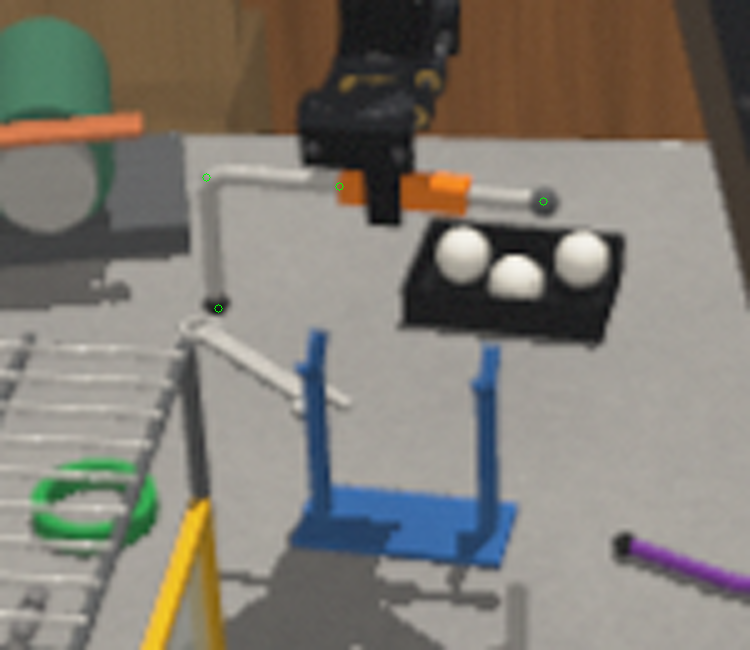

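View pics/top10c.png

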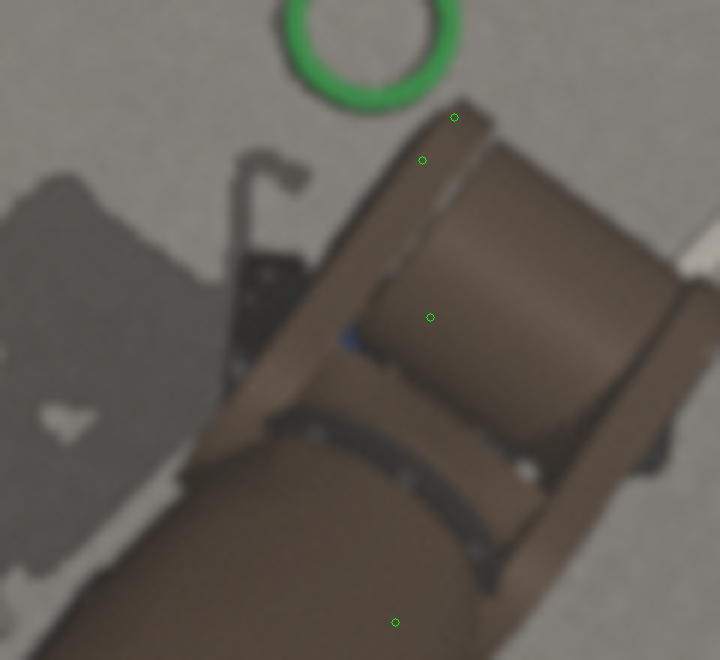

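The rod is level above the rest, matching the prediction within a couple of pixels. I'll correct the offset, then lower it in two stages.

```bash
python3 -m crank '-0.005 -0.0045 0.01 0 0 0; 0 0 0.02 0 0 0; 0 0 0.025 0 0 0; 0 0 0.025 0 0 0; 0 0 0.02 0 0 0; 0 0 0.01 0 0 0; 0 0 0 0 0 0; 0 0 0 0 0 0'
python3 - <<'E'
from station import manip
from h import *
import cv2
st=manip.get_state();P=rodpts(st);print(st["force"],P.round(4))
g=np.load("pics/grasp.npz");delta(g["p"],R.from_quat(g["q"]).as_matrix(),st)
x0,y0,w,h,f=(240,160,120,95,6);q,d=manip.grab_frame("side");im=q[:,:,::-1][y0:y0+h,x0:x0+w]; im=cv2.resize(im,None,fx=f,fy=f,interpolation=2)
cv2.imwrite("pics/side11c.png",im)
E
```

```text
t: 16.62
ee_pos: [0.4943, -0.2763, 0.2254]
ee_rot: [0.053, 0.999, 0.0, 0.001]
force: [1.0, -0.1, -1.6]
gripper_width: 0.0199
[ 0.98509724 -0.05947132 -1.57876109] [[ 0.614  -0.2889  0.0667]
 [ 0.6137 -0.2889  0.1667]
 [ 0.395  -0.2657  0.1662]
 [ 0.5262 -0.2796  0.1665]]
shift mm [ 0.1  1.1 32. ] turn deg [0.08 0.08 0.16] | shift after turn [ 0.   1.1 32. ]
```

View pics/side11c.png

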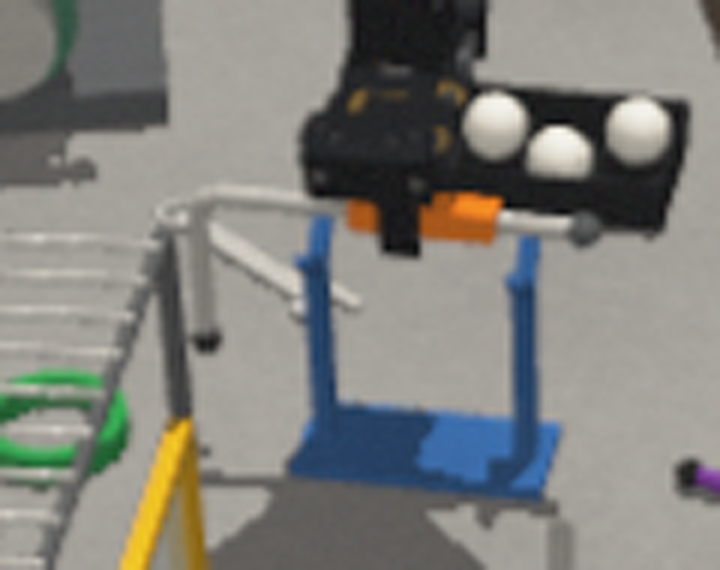

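```bash
python3 -m crank '0 0.001 0.008 0 0 0.15; 0 0 0.009 0 0 0; 0 0 0.007 0 0 0; 0 0 0.004 0 0 0; 0 0 0.002 0 0 0; 0 0 0 0 0 0; 0 0 0 0 0 0'
python3 - <<'E'
from station import manip
from h import *
st=manip.get_state();print(st["force"],st["moment"])
g=np.load("pics/grasp.npz");delta(g["p"],R.from_quat(g["q"]).as_matrix(),st)
E
```

```text
t: 17.25
ee_pos: [0.4944, -0.2751, 0.1953]
ee_rot: [0.054, 0.999, 0.0, 0.001]
force: [0.4, -0.1, -1.8]
gripper_width: 0.0198
[ 0.44761363 -0.1137313  -1.75916649] [-0.03185812  0.03537199 -0.06628953]
shift mm [-0.  -0.1  1.9] turn deg [0.08 0.1  0.03] | shift after turn [-0.  -0.1  1.9]
```

```bash
python3 -m crank '0 0 0.001 0 0 0; 0 0 0.001 0 0 0; 0 0 0 0 0 0; 0 0 0 0 0 0'
python3 - <<'E'
from station import manip
from h import *
st=manip.get_state();print(st["force"],st["moment"])
g=np.load("pics/grasp.npz");delta(g["p"],R.from_quat(g["q"]).as_matrix(),st)
E
```

```text
t: 17.58
ee_pos: [0.4945, -0.2749, 0.1937]
ee_rot: [0.054, 0.999, -0.0, 0.002]
force: [1.3, 1.0, 1.9]
gripper_width: 0.0196
[1.26447795 1.00535281 1.90153165] [ 0.29884715  0.08114406 -0.13791033]
shift mm [ 0.  -0.3  0.2] turn deg [0.07 0.12 0.03] | shift after turn [ 0.  -0.3  0.2]
```

The force changed sign from −1.8 to +1.9 N, so the rod is seated. Opening.

```bash
python3 -m crank '0 0 0 0 0 0; 0 0 0 0 0 0; 0 0 0 0 0 0; 0 0 0 0 0 0; 0 0 0 0 0 0; 0 0 0 0 0 0; 0 0 0 0 0 0; 0 0 0 0 0 0' 0.07
python3 -m crank '0 0 -0.01 0 0 0; 0 0 -0.02 0 0 0; 0 0 -0.03 0 0 0; 0 0 -0.03 0 0 0; 0 0 -0.03 0 0 0; 0.02 0.03 -0.01 0 0 0; 0.02 0.03 0 0 0 0; 0.02 0.03 0 0 0 0'
python3 -m crank '0.015 0.03 0 0 0 0; 0.015 0.03 0 0 0 0; 0.01 0.03 0 0 0 0; 0 0.03 0 0 0 0; 0 0.03 0 0 0 0; 0 0.02 0 0 0 0; 0 0.01 0 0 0 0; 0 0 0 0 0 0'
python3 - <<'E'
from station import manip
from h import *
import cv2
for n in("side","top"):
    q,d=manip.grab_frame(n); cv2.imwrite(f"pics/{n}12.png",q[:,:,::-1])
    if n=="side":
        cv2.imwrite("pics/s12c.png",cv2.resize(q[180:255,255:355,::-1],None,fx=7,fy=7,interpolation=2))
    else: cv2.imwrite("pics/t12c.png",cv2.resize(q[180:280,345:425,::-1],None,fx=6,fy=6,interpolation=2))
E
```

```text
t: 18.25
ee_pos: [0.4943, -0.275, 0.1933]
ee_rot: [0.054, 0.999, 0.0, 0.001]
force: [0.2, -0.5, 1.0]
gripper_width: 0.067
t: 18.92
ee_pos: [0.4432, -0.1781, 0.3245]
ee_rot: [0.054, 0.999, -0.0, 0.002]
force: [0.1, 0.2, 0.2]
gripper_width: 0.0701
t: 19.58
ee_pos: [0.4237, 0.0055, 0.3237]
ee_rot: [0.053, 0.999, 0.0, 0.002]
force: [0.8, -0.5, -0.3]
gripper_width: 0.07
```

View pics/s12c.png

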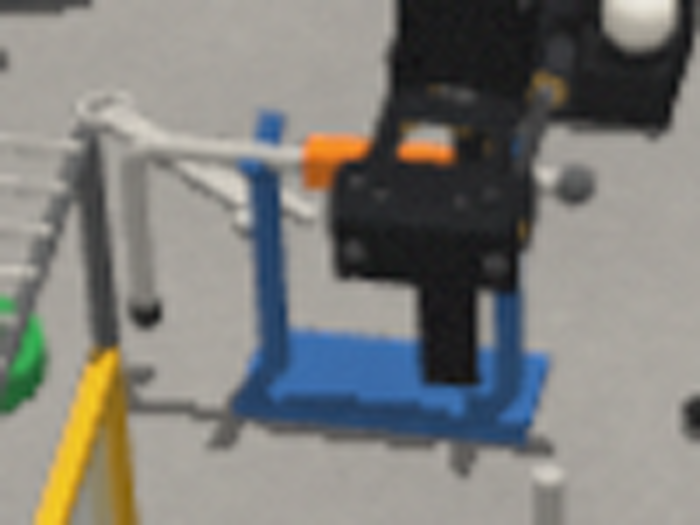

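View pics/t12c.png

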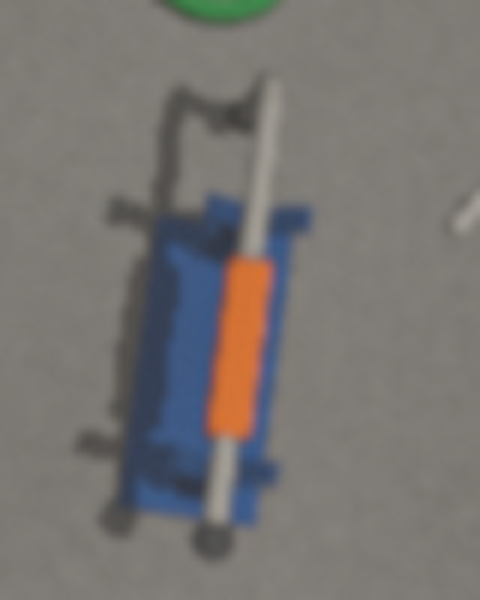

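View pics/side12.png

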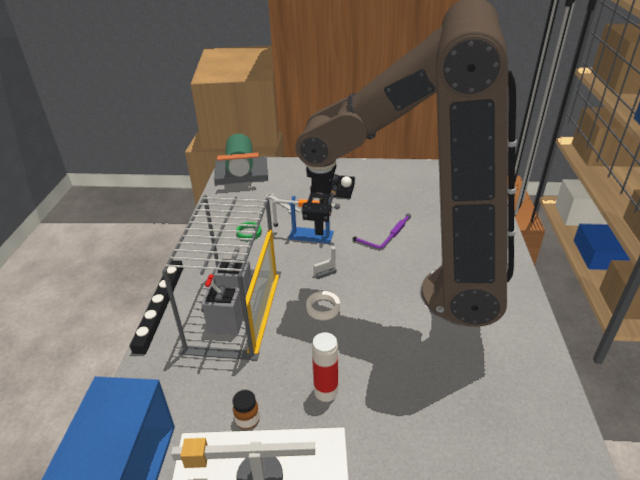

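The rod lies as before: sleeve ends at top crop (250,258) and (230,436), against (250,255) and (230,434) at the start. The tip hangs at side crop (145,312), against (142,312). The red handle is over at side (209,281), the grey lever is unmoved, and the gripper is clear. Handing in.

Run:
```python
from station import manip
print(manip.job_done()); s=manip.get_state(); print(s["t"],s["force"])
```

```text
the job is handed in; nothing more can be done
None
the job is handed in; nothing more can be done
```

The red lever is pushed over to its stop and the rod is back on its rest, leg hanging down. I handed the job in at about 19.7 s on the robot's clock; the hand-in reports no verdict.

- **Method:** I gripped the orange sleeve, lifted the rod and pitched it up about 32°. I took the tip over the guard and under the shelf, pushed the lever away from the robot, then retraced the path and released the rod.
- **Lever:** At the end of the push the wrist force rose to about 27 N while the handle stood still. The handle measured about 27 mm past its axis, against about 24 mm expected at the stop. It stayed over after I backed off, and the grey lever looks unmoved in the last pictures.
- **Guard and shelf:** I saw no unexpected forces while passing the guard and shelf in either direction.
- **Rod:** In the last pictures it lies within about 1–2 mm of where it started, parallel to the rest and leg down. The gripper was open and clear of everything.
- **Bystanders:** All appear where they were, judging by eye; I did not re-measure them.
- **Checks:** None failed or disagreed by more than a few millimetres. One sideways move came up about 26 mm short and I corrected it. The last joint came very close to its limit once (-2.685 of -2.69), so I rerouted with a different yaw.

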